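# Gauge an eyepiece bore with a double-ended plug gauge

### The arm

A 7-joint arm with a two-finger parallel gripper is mounted at the origin on the work surface; the furniture and walls round the work are solid. World frame = base frame: x ahead of the robot, y to its left, z up, the work surface at z = 0. Lengths are in mm, angles in rad, forces in N, time in s.
With the tool pointing down it reaches from about 400 to 875 mm from the base axis. Payload 4.4 kg.
Tool frame: the origin (TCP) lies midway between the tips of the shut fingers; the grasp point (between the pads) lies 19 mm behind it; z points along the fingers, y is the direction in which the jaws open and shut (so a half turn about z gives the same grasp; the last joint's range is limited). The gripper opens to 85 mm and grips with 20 to 120 N. Pads are 22 mm wide; open, the fingers measure 114 mm over their backs; the gripper's body (76 mm by 85 mm) begins 54 mm behind the grasp point. The pads swing forward as they close: fully open they stand 13 mm farther back than shut.
Start: joints at [1.144, 0.628, 0.038, 1.517, -0.027, 0.996, -0.02], TCP at [229.493, -608.154, 231.313] pointing down, gripper open.
Joint ranges: [-3.06, 3.06], [-0.37, 2.12], [-1.25, 1.32], [0.18, 2.47], [-1.1, 4.24], [0.23, 1.98], [-2.94, 2.94]. Speed limits (rad/s): [2.57, 2.57, 3.14, 3.14, 3.14, 3.14, 3.14].

### API

Orientations are given as [roll, pitch, yaw] about the fixed x, y, z axes, in that order (R = Rz(yaw) Ry(pitch) Rx(roll)).
In Python, from cell import ctrl, get_image gives the robot as it stands.
- The arm moves only by the tool send_rows, never from a script. Its argument "increments" is a list of rows, each an object with "rot": the turn, a rotation vector about the tool's x, y, z in rad, a list of three; "travel": the shift along the tool's x, y, z in cm, a list of three; "jaw": the closure, from -1 (fully open) to 1 (shut). A call has 1 to 5 rows; each row is the pose to reach, as a shift and turn from the pose commanded when the call began, along the tool's axes at that moment; what a row does not reach only later rows make up. A row lasts 1/12 s, in which the tool goes at most 41.7 mm and 7.16 degrees, less where a joint would pass 70% of its speed; a pose out of reach is approached as far as the arm can. A call with a gripper value outside its range is refused whole. The fingers move at their own pace and stop on an object; the grip force is fixed at half the most. Time passes only in rows, so rows that repeat a pose let the fingers close. It gives the time, the measured TCP pose, the force and the opening at its end, in the units of the state.
- ctrl.read_state(): the state, without advancing time (a new reading comes with each control period).
- get_image(name): name is "scene" or "top"; returns a dict with "color" (384x512x3 uint8, red, green, blue), "vertical_fov" (degrees; the focal length in pixels is half the picture's height over the tangent of half this angle, whatever the lens; pixels are square), "cx", "cy" (the principal point, pixels), "R" (3x3) and "t" (3): a world point X has camera coordinates R X + t. Camera axes: x right, y down, z forward; pixel columns grow to the right and rows downward; lengths in mm; the calibration is good to about 2 mm. A picture is of the moment at which its call begins. There is no depth.
- ctrl.finish_job(): hands the job in, once; it reports no verdict.
The state is a dict: "clock": time; "qpos": joint angles; "qd": joint speeds; "tau": joint torques, N m; "eef_pos": TCP position; "tool_rot": TCP orientation; "force": force on the tool from outside, world axes, zero at the start; "torque": the same for the moment, N m; "width": finger opening in mm.
Only numpy, scipy, OpenCV 4.12 (cv2) and the standard library are available. Lean on these libraries where they do the work, as an engineer would, in place of code of your own. Each camera call takes 0.05 s, during which the arm holds its last target.

### The job

Check the bore of the aluminium eyepiece holder with the steel plug gauge from the black stand: feel for the bore, slide the long thin go end gently in until its collar is fully home, press with about 6 N for a moment, and draw it out. Then enter the short thick no-go end squarely in the shallow recess at either mouth and push with about 6 N for a second against the edge of the bore, which must refuse it. Finally lay the gauge back in both saddles of its stand and let go; never force it (15 N is too much), and leave the beakers alone.

Things in the scene. Friction and masses are not known exactly. Their poses are not given: they have to be found in the camera images.
- gauge_mid (a point): centre of the handle of the loose steel double-ended plug gauge (148 mm long), lying level in the black stand. Own y: the gauge's axis, toward the go end; z up. The handle is a dark hexagonal bar, 26 mm across flats, 90 mm long between two collars of 33 mm diameter; two flats, 15 mm high, stand upright facing own +x and -x, so it is gripped from above across 26 mm
- go_shoulder (a point): centre of the outer face of the go-side collar (5 mm thick), 50 mm from gauge_mid along the gauge's +y; fully home means that this face meets the face of the holder's head
- go_tip (a point): centre of the end face of the go end, the longer thinner plug: 24 mm in diameter, 32 mm long; 82 mm from gauge_mid along the gauge's +y
- nogo_tip (a point): centre of the end face of the no-go end, the shorter thicker plug: 28 mm in diameter, 16 mm long; 66 mm from gauge_mid along the gauge's -y
- head_mid (a point): point on the holder's middle plane, at the height of the bore's axis, 65 mm above the table, and midway through its 40 mm thick head; own y parallel to the bore, z up. The head sits on a cross slide, so the bore's axis lies up to 11 mm to either side (own +x or -x) of this point, differently each time and not measured: find it by feel or sight. Fixed during the work
- stand_seat (a point): where the handle's axis lies midway between the two saddles of the fixed black stand, 45 mm above the table; y along the gauge, z up. The saddles are open 120-degree Vs, 6 mm thick, 31 mm either way along y, under the handle's two lower flats; their tops are 39 mm above the table, the base is 60 x 110 x 8 mm. The handle may lie either way round and 10 mm off along y
- gauge: the plug gauge as a body, about 0.25 kg; origin and axes as gauge_mid
- holder: eyepiece holder, fixed: foot 84 x 60 x 10 mm; head 52 wide (x), 40 thick (y), top 90 mm above the table. A level bore runs right through the head along y: 25.5 mm in diameter for the middle 30 mm, opened out at each mouth to a recess 29.5 mm in diameter and 5 mm deep that admits both gauge ends, with a flat floor round the bore. Origin under the foot's middle; axes as head_mid
- small_beaker: clear beaker, 56 x 62 x 70 mm, a bystander; origin under its base
- large_beaker: clear beaker, 74 x 80 x 95 mm, a bystander; origin under its base

How it is judged:
By the outcome, as a careful person would: the job done as asked, in the order asked, and still so for the second after the job is handed in, with the robot touching nothing.
It also fails if it takes over 72 s, if anything falls off the work surface, if the arm or the gripper's body presses on something with over 40 N, if the wrist force passes 120 N, or if a joint passes its speed limit or range.

## Working session

There is one attempt and no reset: what is moved stays moved. The work goes in short steps, Python scripts to look and compute and a tool call to move; the robot and the scene stay as the last step left them, time stands still between calls to the robot, and variables do not carry over. Pictures are saved under pics/ and viewed, and the job is handed in when it is done.

Besides the shell and the picture viewer there is one more tool, called as a command line: name --argument value ..., lists and objects as JSON in quotes. send_rows: Moves the arm, as the interface text tells. Its arguments: {"type":"object","properties":{"increments":{"type":"array"}},"required":["increments"]}

```bash
mkdir -p pics; ls; python3 - <<'E'
from cell import ctrl,get_image
import cv2,numpy as np
print(ctrl.read_state())
for n in("scene","top"):
    g=get_image(n); cv2.imwrite(f"pics/{n}0.png",g["color"][:,:,::-1])
    print(n,g["vertical_fov"],g["cx"],g["cy"],np.round(g["R"],4).tolist(),np.round(g["t"],1).tolist())
E
```

```text
pics
{'clock': 0.0, 'qpos': array([ 1.14420654,  0.6293896 ,  0.03841416,  1.51836653, -0.02698351,
        0.99625637, -0.01996798]), 'qd': array([-1.31341093e-03,  8.34355834e-04,  2.36353103e-04, -1.30196469e-03,
       -1.31565145e-04,  1.23123873e-04, -7.53484114e-05]), 'tau': array([ 2.32719340e-04, -5.63404477e+01,  1.22620538e+00, -1.93445742e+01,
        1.09278836e-02,  1.06799137e-02,  2.74070908e-05]), 'eef_pos': array([ 229.27941957, -607.562475  ,  230.36085722]), 'tool_rot': array([-3.13969026e+00,  2.45613577e-05,  3.60853318e-01]), 'force': array([0.03718529, 0.16521003, 0.04738122]), 'torque': array([-0.06163228,  0.00849461,  0.03837151]), 'width': 85.06573438279052}
scene 42.393312457519706 262.6258670649336 190.69050028624685 [[0.7892, -0.6141, -0.0], [-0.3251, -0.4179, -0.8483], [0.5209, 0.6696, -0.5294]] [-477.0, 92.0, 1007.1]
top 51.45295766727031 259.4219268177133 189.23661239038321 [[0.0067, -0.9998, -0.0176], [-0.9858, -0.0037, -0.1681], [0.168, 0.0185, -0.9856]] [-235.8, 409.4, 870.3]
```

View pics/scene0.png

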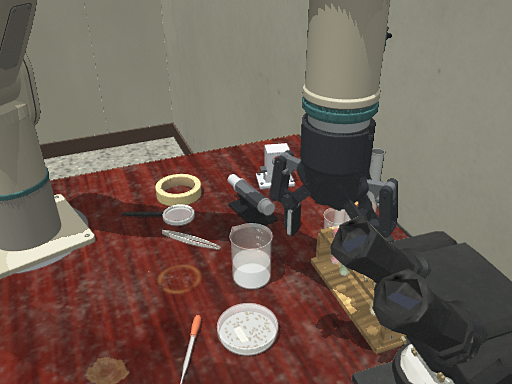

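View pics/top0.png

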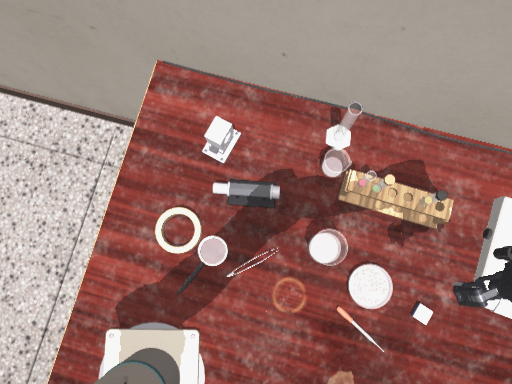

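The scene view shows the gauge in its stand near (250,195) and the holder at (277,160), partly hidden by the gripper. The top view shows the gauge at (247,190), the holder at (221,138), and beakers at (336,163) and (328,247). I'll zoom in on these.

```bash
cat > h.py <<'E'
from cell import ctrl,get_image
import cv2,numpy as np
from scipy.spatial.transform import Rotation as Rn
def cam(n):
    g=get_image(n); g["f"]=g["color"].shape[0]/2/np.tan(np.radians(g["vertical_fov"]/2)); g["R"]=np.array(g["R"]);g["t"]=np.array(g["t"]);return g
def ray(g,uv):
    d=g["R"].T@np.array([(uv[0]-g["cx"])/g["f"],(uv[1]-g["cy"])/g["f"],1.]); return -g["R"].T@g["t"],d
def onz(g,uv,z):
    o,d=ray(g,uv); return o+d*(z-o[2])/d[2]
def proj(g,X):
    c=g["R"]@np.array(X,float)+g["t"]; return np.array([g["f"]*c[0]/c[2]+g["cx"],g["f"]*c[1]/c[2]+g["cy"]])
def tri(g1,u1,g2,u2):
    (o1,d1),(o2,d2)=ray(g1,u1),ray(g2,u2)
    A=np.stack([d1,-d2],1); s=np.linalg.lstsq(A,o2-o1,rcond=None)[0]
    a,b=o1+d1*s[0],o2+d2*s[1]; return (a+b)/2,np.linalg.norm(a-b)
def st():
    s=ctrl.read_state(); print("t%.2f"%s["clock"],"pos",np.round(s["eef_pos"],2),"rot",np.round(s["tool_rot"],4),"F",np.round(s["force"],2),"T",np.round(s["torque"],3),"w%.1f"%s["width"],"q",np.round(s["qpos"],3)); return s
def crop(g,name,x0,y0,x1,y1):
    k=min(800/(x1-x0),600/(y1-y0)); cv2.imwrite(name,cv2.resize(g["color"][y0:y1,x0:x1,::-1],None,fx=k,fy=k,interpolation=cv2.INTER_CUBIC)); print(name,"scale",k)
E
python3 - <<'E'
from h import *
g=cam("top"); crop(g,"pics/top1.png",190,105,300,215)
print(-g["R"].T@g["t"])
s=cam("scene"); crop(s,"pics/scene1.png",210,130,310,230); print(-s["R"].T@s["t"])
for uv,z in [((247,190),45),((221,138),90),((336,163),35),((328,247),45)]: print(onz(g,uv,z).round())
E
```

```text
pics/top1.png scale 5.454545454545454
[ 258.85106001 -250.33154972  922.47050466]
pics/scene1.png scale 6.0
[-118.27051732 -928.75132246  611.20004941]
[ 407. -206.   45.]
[ 513. -151.   90.]
[ 471. -408.   35.]
[ 282. -384.   45.]
```

View pics/top1.png

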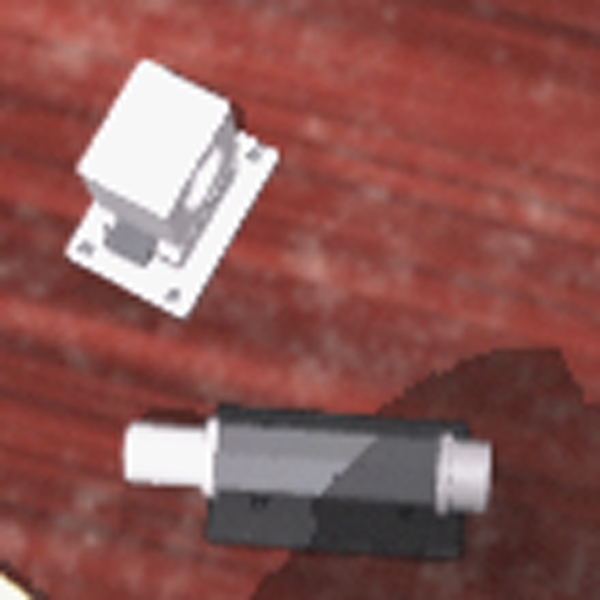

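View pics/scene1.png

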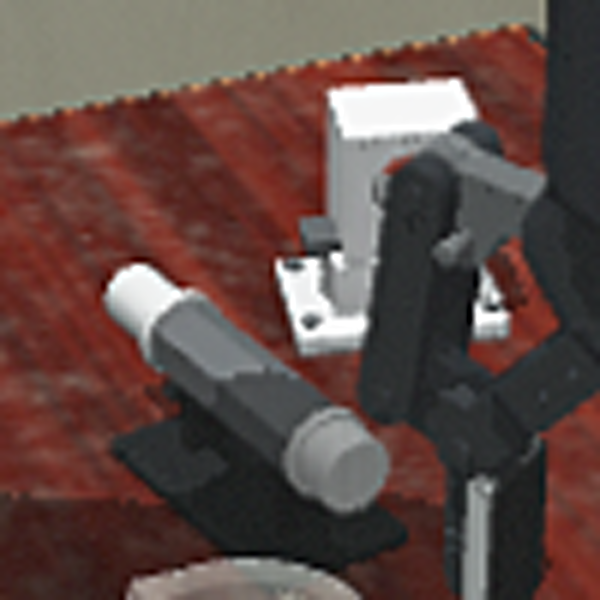

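The top crop shows the go end as the white plug at the left, near (124..215,452), and the no-go end at (440..492,477). The near bore mouth faces lower right, near (208,185). In the scene crop the finger hides the mouth. I'll measure the corners now.

```bash
python3 - <<'E'
from h import *
g=cam("top"); k=5.4545
def cw(p): return ((p[0]+.5)/k-.5+190,(p[1]+.5)/k-.5+105)
H=[onz(g,cw(p),90)[:2] for p in[(147,58),(232,103),(168,219),(78,169)]]
F=[onz(g,cw(p),10)[:2] for p in[(66,254),(183,318),(278,155)]]
print("head",np.round(H,1)); print("foot",np.round(F,1))
H=np.array(H);F=np.array(F)
an=lambda v:np.degrees(np.arctan2(v[1],v[0]))
print("sides",[ (round(np.linalg.norm(v),1),round(an(v),1)) for v in (H[1]-H[0],H[2]-H[1],H[3]-H[2],H[0]-H[3])],"c",H.mean(0))
print("foot",[ (round(np.linalg.norm(v),1),round(an(v),1)) for v in (F[1]-F[0],F[2]-F[1])],"c",(F[0]+F[2])/2)
# gauge silhouettes
im=g["color"].astype(int)
hsv=cv2.cvtColor(g["color"],cv2.COLOR_RGB2HSV)
m=(hsv[...,1]<60)&(hsv[...,2]>100); 
m[:]=m
for c in list(range(213,228,2))+list(range(272,282)):
    col=im[172:210,c]; 
    r=np.where(m[172:210,c])[0]+172
    print(c,r.min() if len(r) else None,r.max() if len(r) else None)
for r in (186,188,190): print(r,[ (c,tuple(im[r,c])) for c in (210,211,212,213,214,228,229,230,231)])
for r in (189,192,194): print(r,[ (c,tuple(im[r,c])) for c in (269,270,271,272,277,278,279,280,281)])
E
```

```text
head [[ 565.1 -139.5]
 [ 546.2 -174.1]
 [ 498.2 -149.5]
 [ 518.7 -113.1]]
foot [[ 505.4  -95.8]
 [ 477.  -147.4]
 [ 550.2 -187.3]]
sides [(np.float64(39.4), np.float64(-118.6)), (np.float64(54.0), np.float64(152.9)), (np.float64(41.8), np.float64(60.6)), (np.float64(53.4), np.float64(-29.7))] c [ 532.07063466 -144.06626607]
foot [(np.float64(58.8), np.float64(-118.8)), (np.float64(83.4), np.float64(-28.6))] c [ 527.78120641 -141.58860294]
213 183 192
215 182 193
217 182 193
219 182 193
221 183 193
223 183 193
225 183 193
227 183 195
272 184 197
273 185 197
274 186 197
275 186 198
276 185 198
277 186 198
278 186 198
279 186 196
280 None None
281 None None
186 [(210, (np.int64(147), np.int64(62), np.int64(55))), (211, (np.int64(148), np.int64(66), np.int64(59))), (212, (np.int64(166), np.int64(110), np.int64(108))), (213, (np.int64(246), np.int64(244), np.int64(245))), (214, (np.int64(247), np.int64(247), np.int64(247))), (228, (np.int64(247), np.int64(247), np.int64(247))), (229, (np.int64(223), np.int64(219), np.int64(224))), (230, (np.int64(140), np.int64(137), np.int64(143))), (231
[... 1777 characters left out ...]
23))), (278, (np.int64(222), np.int64(217), np.int64(222))), (279, (np.int64(175), np.int64(164), np.int64(167))), (280, (np.int64(75), np.int64(43), np.int64(41))), (281, (np.int64(73), np.int64(43), np.int64(39)))]
194 [(269, (np.int64(100), np.int64(99), np.int64(103))), (270, (np.int64(195), np.int64(188), np.int64(194))), (271, (np.int64(194), np.int64(189), np.int64(194))), (272, (np.int64(193), np.int64(187), np.int64(194))), (277, (np.int64(199), np.int64(194), np.int64(198))), (278, (np.int64(198), np.int64(192), np.int64(197))), (279, (np.int64(155), np.int64(141), np.int64(144))), (280, (np.int64(88), np.int64(53), np.int64(51))), (281, (np.int64(86), np.int64(49), np.int64(46)))]
```

```bash
python3 - <<'E'
from h import *
g=cam("top")
a=onz(g,(218,187.6),45);b=onz(g,(276,191.8),45); d=(a-b)[:2]; print(a,b,"yaw",np.degrees(np.arctan2(d[1],d[0])))
l=onz(g,(212.2,187.3),56);r=onz(g,(279.5,192),58); print(l,r,"len",np.linalg.norm(l-r))
l2=onz(g,(229,188),60);r2=onz(g,(270,191),60); print("collar edges",l2,r2)
s=st(); print(Rn.from_euler('xyz',s["tool_rot"]).as_matrix().round(3))
E
```

```text
[ 411.83471875 -141.02871403   45.        ] [ 402.79818699 -270.86743929   45.        ] yaw 86.01874119687115
[ 410.5439914  -129.52275736   56.        ] [ 400.2497944  -278.24646317   58.        ] len 149.09296147997534
collar edges [ 408.41433648 -167.16999593   60.        ] [ 402.06522285 -257.36460205   60.        ]
t0.30 pos [ 229.38 -607.96  230.98] rot [-3.1409 -0.      0.3607] F [0.11 0.43 0.29] T [-0.024  0.036 -0.006] w85.4 q [ 1.144  0.629  0.039  1.518 -0.027  0.996 -0.02 ]
[[ 0.936  0.353 -0.   ]
 [ 0.353 -0.936  0.001]
 [ 0.    -0.001 -1.   ]]
```

send_rows --increments '[{"rot": [0, 0, 0], "travel": [2.04, -2.05, 0], "jaw": -1}, {"rot": [0, 0, 0], "travel": [4.08, -4.1, 0], "jaw": -1}, {"rot": [0, 0, 0], "travel": [6.12, -6.15, 0], "jaw": -1}, {"rot": [0, 0, 0], "travel": [8.16, -8.2, 0], "jaw": -1}, {"rot": [0, 0, 0], "travel": [10.2, -10.26, 0], "jaw": -1}]'

```text
clock: 0.72
eef_pos: [289.1, -474.9, 231.3]
tool_rot: [3.141, -0.0, 0.361]
force: [-0.8, -0.2, 0.3]
width: 85.0
```

send_rows --increments '[{"rot": [0, 0, 0], "travel": [2.04, -2.05, 0], "jaw": -1}, {"rot": [0, 0, 0], "travel": [4.08, -4.1, 0], "jaw": -1}, {"rot": [0, 0, 0], "travel": [6.12, -6.15, 0], "jaw": -1}, {"rot": [0, 0, 0], "travel": [8.16, -8.2, 0], "jaw": -1}, {"rot": [0, 0, 0], "travel": [10.2, -10.26, 0], "jaw": -1}]'

```text
clock: 1.13
eef_pos: [348.3, -342.9, 231.5]
tool_rot: [3.141, -0.0, 0.361]
force: [0.4, -0.7, -0.5]
width: 85.3
```

send_rows --increments '[{"rot": [0, 0, 0], "travel": [2.04, -2.05, 0], "jaw": -1}, {"rot": [0, 0, 0], "travel": [4.08, -4.1, 0], "jaw": -1}, {"rot": [0, 0, 0], "travel": [6.12, -6.15, 0], "jaw": -1}, {"rot": [0, 0, 0], "travel": [8.16, -8.2, 0], "jaw": -1}, {"rot": [0, 0, 0], "travel": [10.2, -10.26, 0], "jaw": -1}]'

```text
clock: 1.55
eef_pos: [407.6, -210.9, 231.5]
tool_rot: [3.141, -0.0, 0.361]
force: [0.6, -0.7, 0.2]
width: 85.5
```

send_rows --increments '[{"rot": [0, 0, -0.11], "travel": [0, 0, 0], "jaw": -1}, {"rot": [0, 0, -0.22], "travel": [0, 0, 0], "jaw": -1}, {"rot": [0, 0, -0.33], "travel": [0, 0, 0], "jaw": -1}, {"rot": [0, 0, -0.44], "travel": [0, 0, 0], "jaw": -1}, {"rot": [0, 0, -0.55], "travel": [0, 0, 0], "jaw": -1}]'

```text
clock: 1.97
eef_pos: [407.3, -212.1, 231.5]
tool_rot: [3.141, 0.0, 0.917]
force: [0.3, 0.4, 0.6]
width: 85.2
```

send_rows --increments '[{"rot": [0, 0, -0.12], "travel": [0, 0, 0], "jaw": -1}, {"rot": [0, 0, -0.24], "travel": [0, 0, 0], "jaw": -1}, {"rot": [0, 0, -0.36], "travel": [0, 0, 0], "jaw": -1}, {"rot": [0, 0, -0.48], "travel": [0, 0, 0], "jaw": -1}, {"rot": [0, 0, -0.59], "travel": [0, 0, 0], "jaw": -1}]'

```text
clock: 2.38
eef_pos: [407.1, -212.2, 231.4]
tool_rot: [3.141, 0.0, 1.506]
force: [-0.4, -0.3, -0.3]
width: 85.6
```

```bash
python3 - <<'E'
from h import *
st()
s=cam("scene"); crop(s,"pics/scene2.png",220,130,320,205); crop(s,"pics/scene2f.png",0,0,512,384)
g=cam("top"); crop(g,"pics/top2.png",190,105,300,215)
st()
E
```

```text
t2.38 pos [ 407.15 -212.23  231.45] rot [3.1413e+00 2.0000e-04 1.5065e+00] F [-0.35 -0.35 -0.33] T [-0.002 -0.024  0.036] w85.6 q [ 0.644  0.371 -0.301  2.022  0.155  0.77   0.187]
pics/scene2.png scale 8.0
pics/scene2f.png scale 1.5625
pics/top2.png scale 5.454545454545454
t2.48 pos [ 407.11 -212.25  231.39] rot [ 3.1413e+00 -2.0000e-04  1.5009e+00] F [-0.05 -0.64 -0.32] T [ 0.004  0.012 -0.023] w85.4 q [ 0.644  0.371 -0.3    2.022  0.154  0.77   0.182]
```

View pics/scene2.png

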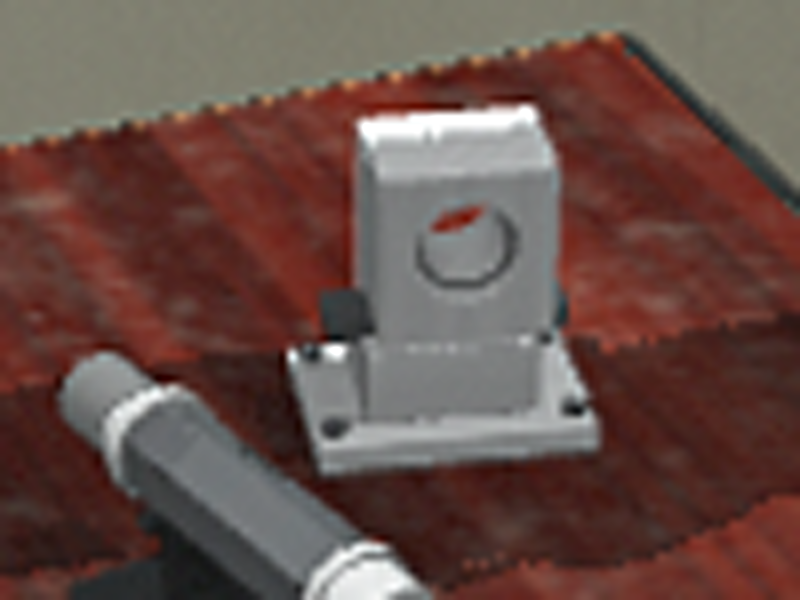

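View pics/scene2f.png

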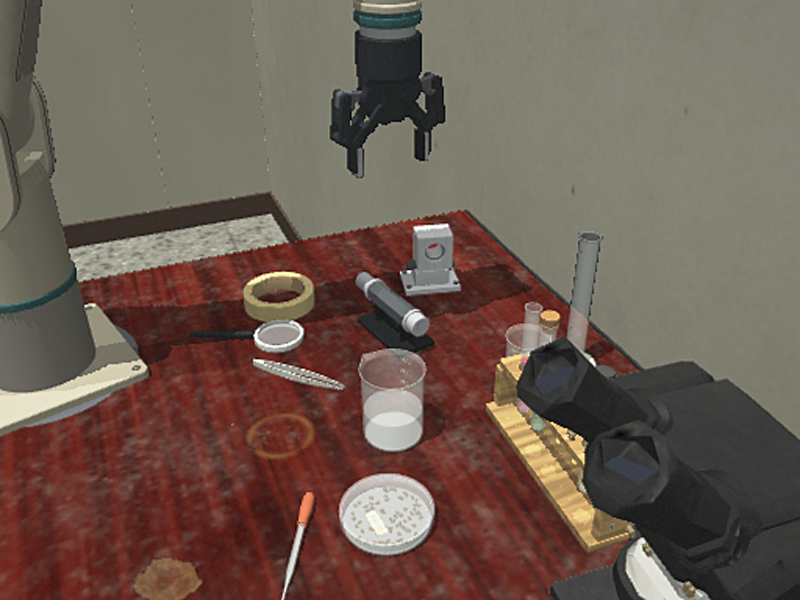

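The mouth of the bore shows in the scene crop as a circle spanning x 415–518 and y 200–288, centred near (466,245). It is roughly centred in the head face.

```bash
python3 - <<'E'
from h import *
s=cam("scene"); g=cam("top")
cs=lambda p:((p[0]+.5)/8-.5+220,(p[1]+.5)/8-.5+130)
print("bore z65",onz(s,cs((466,245)),65).round(1))
print("foot near corners scene",[onz(s,cs(p),10)[:2].round(1) for p in[(322,466),(600,440),(288,350)]])
print("head top front corners z90 scene",[onz(s,cs(p),90)[:2].round(1) for p in[(378,172),(557,168),(358,122),(537,108)]])
th=np.radians(61.2); u=np.array([np.cos(th),np.sin(th)])
c=np.array([532.1,-144.1]); n=np.append(u,0); o,d=ray(s,cs((466,245)))
f=np.append(c-20*u,65); X=o+d*((f-o)@n)/(d@n); print("bore on face plane",X.round(1))
# lateral along own x=(u_y,-u_x)
ex=np.array([u[1],-u[0]]); print("lat bore",ex@X[:2],"lat z65",ex@onz(s,cs((466,245)),65)[:2],"lat headc",ex@c,"lat foot",ex@np.array([527.8,-141.6]))
print("along u: head",u@c,"foot",u@np.array([527.8,-141.6]))
st()
# gauge in scene
E
```

```text
bore z65 [ 528.7 -154.4   65. ]
foot near corners scene [array([ 475.9, -154.5]), array([ 548.9, -193. ]), array([508.7, -95. ])]
head top front corners z90 scene [array([ 506.9, -140.7]), array([ 548.8, -170.2]), array([ 521.9, -112.3]), array([ 569.1, -137.5])]
bore on face plane [ 522.6 -161.7   70.1]
lat bore 535.8584315379146 lat z65 537.6771995436372 lat headc 535.703488889397 lat foot 530.7309859799541
along u: head 130.06533739520188 foot 130.18456329667413
t2.58 pos [ 407.1  -212.32  231.38] rot [ 3.1414 -0.      1.4972] F [-0.39  0.07 -0.47] T [ 0.006 -0.003 -0.019] w85.5 q [ 0.642  0.371 -0.298  2.022  0.154  0.77   0.179]
```

send_rows --increments '[{"rot": [0, 0, 0], "travel": [0, 0, 4], "jaw": -1}, {"rot": [0, 0, 0], "travel": [0, 0, 8], "jaw": -1}, {"rot": [0, 0, 0], "travel": [0, 0, 12], "jaw": -1}, {"rot": [0, 0, 0], "travel": [0, 0, 14], "jaw": -1}, {"rot": [0, 0, 0], "travel": [0, 0, 14], "jaw": -1}]'

```text
clock: 3.0
eef_pos: [404.5, -210.9, 87.8]
tool_rot: [-3.134, -0.002, 1.499]
force: [0.1, 0.8, 0.5]
width: 85.7
```

```bash
python3 - <<'E'
from h import *
st()
s=cam("scene"); crop(s,"pics/scene3.png",200,130,320,220)
g=cam("top"); crop(g,"pics/top3.png",190,105,310,215)
E
```

```text
t3.00 pos [ 404.48 -210.94   87.82] rot [-3.134e+00 -2.300e-03  1.499e+00] F [0.09 0.78 0.5 ] T [0.016 0.026 0.037] w85.7 q [ 0.55   0.615 -0.19   2.159  0.285  0.398  0.058]
pics/scene3.png scale 6.666666666666667
pics/top3.png scale 5.454545454545454
```

View pics/scene3.png

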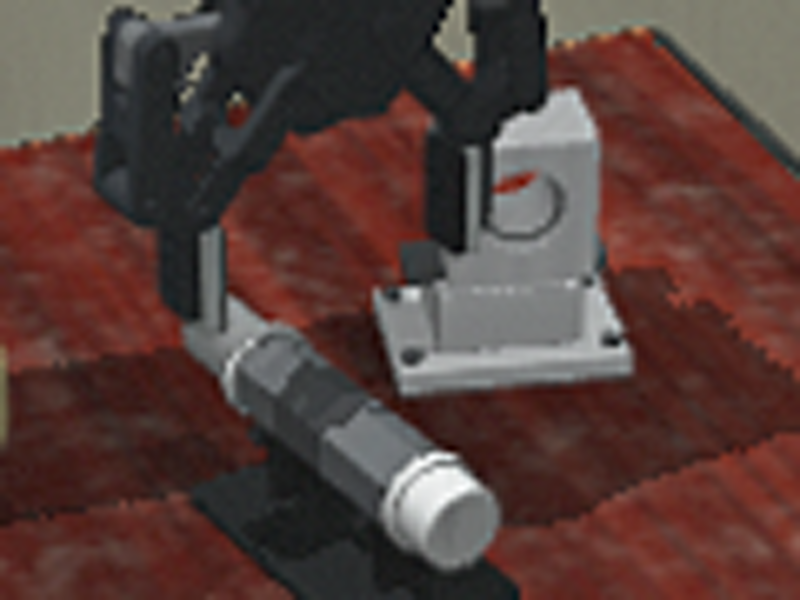

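View pics/top3.png

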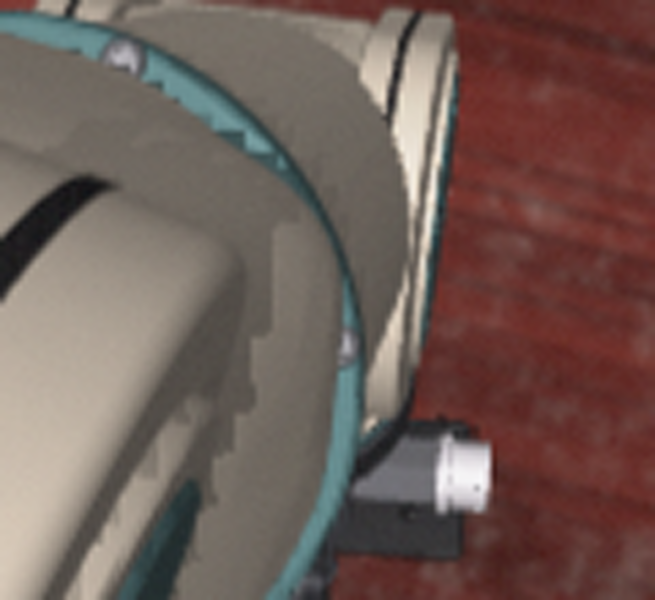

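The scene crop shows the open fingers above the handle, with tips near (215,325) and (470,245). The top view is blocked by the arm. I'll go down in steps and watch the joints.

send_rows --increments '[{"rot": [0, 0, 0], "travel": [0, 0, 0], "jaw": -1}, {"rot": [0, 0, 0], "travel": [0, 0, 1], "jaw": -1}, {"rot": [0, 0, 0], "travel": [0, 0, 2], "jaw": -1}, {"rot": [0, 0, 0], "travel": [0, 0, 3], "jaw": -1}, {"rot": [0, 0, 0], "travel": [0, 0, 3], "jaw": -1}]'

```text
clock: 3.52
eef_pos: [407.8, -212.6, 62.0]
tool_rot: [3.14, 0.001, 1.5]
force: [0.0, 0.8, 0.5]
width: 85.5
```

```bash
python3 - <<'E'
from h import *
st()
E
```

```text
t3.52 pos [ 407.77 -212.59   62.01] rot [3.1401e+00 8.0000e-04 1.4999e+00] F [0.02 0.76 0.5 ] T [0.034 0.045 0.017] w85.5 q [ 0.527  0.666 -0.156  2.172  0.31   0.322  0.038]
```

send_rows --increments '[{"rot": [0, 0, 0], "travel": [0, 0, 1], "jaw": -1}, {"rot": [0, 0, 0], "travel": [0, 0, 2], "jaw": -1}, {"rot": [0, 0, 0], "travel": [0, 0, 3], "jaw": -1}, {"rot": [0, 0, 0], "travel": [0, 0, 3.6], "jaw": -1}, {"rot": [0, 0, 0], "travel": [0, 0, 3.6], "jaw": -1}]'

```text
clock: 3.93
eef_pos: [407.4, -212.3, 25.3]
tool_rot: [3.141, 0.0, 1.501]
force: [-0.3, -0.3, 0.1]
width: 85.2
```

```bash
python3 - <<'E'
from h import *
st()
s=cam("scene"); crop(s,"pics/scene4.png",200,120,320,220)
E
```

```text
t3.93 pos [ 407.38 -212.31   25.35] rot [3.1413e+00 1.0000e-04 1.5005e+00] F [-0.34 -0.28  0.08] T [ 0.053 -0.02   0.056] w85.2 q [ 0.514  0.743 -0.138  2.184  0.407  0.238 -0.056]
pics/scene4.png scale 6.0
```

View pics/scene4.png

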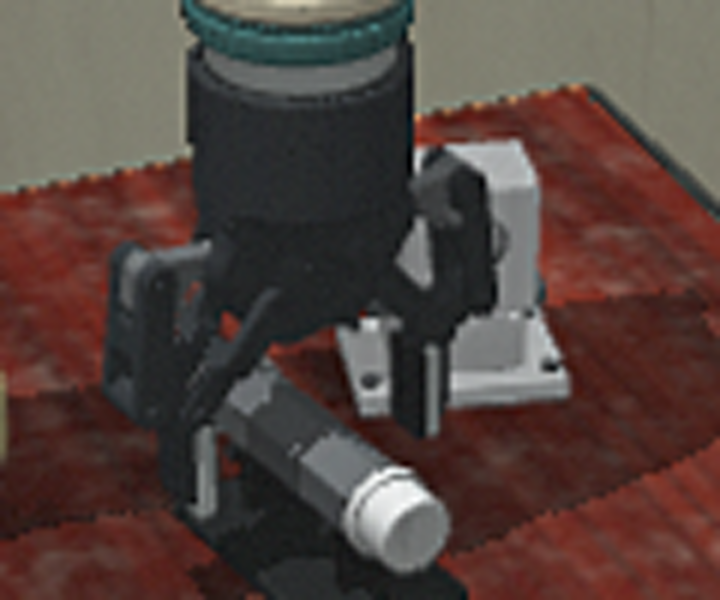

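The fingers straddle the handle, and its go side is hidden behind the gripper. I'll close now.

send_rows --increments '[{"rot": [0, 0, 0], "travel": [0, 0, 0], "jaw": 1}, {"rot": [0, 0, 0], "travel": [0, 0, 0], "jaw": 1}, {"rot": [0, 0, 0], "travel": [0, 0, 0], "jaw": 1}, {"rot": [0, 0, 0], "travel": [0, 0, 0], "jaw": 1}, {"rot": [0, 0, 0], "travel": [0, 0, 0], "jaw": 1}]'

```text
clock: 4.4
eef_pos: [408.9, -212.4, 25.8]
tool_rot: [3.138, 0.0, 1.501]
force: [11.5, 0.8, 10.0]
width: 25.8
```

send_rows --increments '[{"rot": [0, 0, 0], "travel": [0, 0, 0], "jaw": 1}, {"rot": [0, 0, 0], "travel": [0, 0, 0], "jaw": 1}, {"rot": [0, 0, 0], "travel": [0, 0, 0], "jaw": 1}, {"rot": [0, 0, 0], "travel": [0, 0, 0], "jaw": 1}, {"rot": [0, 0, 0], "travel": [0, 0, 0], "jaw": 1}]'

```text
clock: 4.82
eef_pos: [408.9, -212.4, 26.0]
tool_rot: [3.138, 0.001, 1.501]
force: [2.4, 0.2, 6.2]
width: 25.4
```

```bash
python3 - <<'E'
from h import *
st()
E
```

```text
t4.82 pos [ 408.94 -212.41   26.02] rot [3.1380e+00 6.0000e-04 1.5014e+00] F [2.42 0.15 6.16] T [ 0.032 -0.334  0.052] w25.4 q [ 0.513  0.741 -0.138  2.184  0.405  0.236 -0.053]
```

The grip is firm at 25.4 mm. The gauge centred at x≈409, which fits the top camera reading about 2 mm low. Next I'll lift it and turn to the bore direction, yaw 1.068.

send_rows --increments '[{"rot": [0, 0, 0], "travel": [0, 0, -1], "jaw": 1}, {"rot": [0, 0, 0], "travel": [0, 0, -3], "jaw": 1}, {"rot": [0, 0, 0], "travel": [0, 0, -6], "jaw": 1}, {"rot": [0, 0, 0], "travel": [0, 0, -8], "jaw": 1}, {"rot": [0, 0, 0], "travel": [0, 0, -9], "jaw": 1}]'

```text
clock: 5.23
eef_pos: [407.5, -212.4, 117.2]
tool_rot: [3.14, 0.001, 1.501]
force: [0.3, 0.3, -3.0]
width: 24.9
```

send_rows --increments '[{"rot": [0, 0, 0.11], "travel": [0, 0, 0], "jaw": 1}, {"rot": [0, 0, 0.22], "travel": [0, 0, 0], "jaw": 1}, {"rot": [0, 0, 0.33], "travel": [0, 0, 0], "jaw": 1}, {"rot": [0, 0, 0.433], "travel": [0, 0, 0], "jaw": 1}, {"rot": [0, 0, 0.433], "travel": [0, 0, 0], "jaw": 1}]'

```text
clock: 5.65
eef_pos: [406.5, -211.9, 115.1]
tool_rot: [-3.14, 0.001, 1.065]
force: [-0.3, 0.2, -3.6]
width: 25.0
```

```bash
python3 - <<'E'
from h import *
s=st()
R=Rn.from_euler('xyz',s["tool_rot"]).as_matrix()
print("tool delta to standoff",R.T@(np.array([469.4,-260.6,75])-s["eef_pos"]))
E
```

```text
t5.65 pos [ 406.47 -211.9   115.06] rot [-3.1403e+00  5.0000e-04  1.0651e+00] F [-0.29  0.19 -3.61] T [-0.009  0.034  0.021] w25.0 q [ 0.527  0.559 -0.154  2.143  0.188  0.453 -0.279]
tool delta to standoff [-12.10102651  78.69549932  39.97131914]
```

send_rows --increments '[{"rot": [0, 0, 0], "travel": [-0.4, 2.5, 0], "jaw": 1}, {"rot": [0, 0, 0], "travel": [-0.8, 5, 1], "jaw": 1}, {"rot": [0, 0, 0], "travel": [-1.2, 7.8, 3], "jaw": 1}, {"rot": [0, 0, 0], "travel": [-1.2, 7.8, 4.5], "jaw": 1}, {"rot": [0, 0, 0], "travel": [-1.2, 7.8, 4.5], "jaw": 1}]'

```text
clock: 6.07
eef_pos: [468.6, -260.2, 67.3]
tool_rot: [-3.137, 0.0, 1.07]
force: [-0.9, 0.7, -3.7]
width: 24.8
```

```bash
python3 - <<'E'
from h import *
st()
s=cam("scene"); crop(s,"pics/scene5.png",200,120,320,210)
g=cam("top"); crop(g,"pics/top5.png",190,105,310,195)
st()
E
```

```text
t6.07 pos [ 468.57 -260.21   67.33] rot [-3.1369e+00  2.0000e-04  1.0698e+00] F [-0.94  0.65 -3.69] T [ 0.063  0.141 -0.016] w24.8 q [ 0.55   0.716 -0.145  1.961  0.206  0.483 -0.244]
pics/scene5.png scale 6.666666666666667
pics/top5.png scale 6.666666666666667
t6.17 pos [ 468.15 -259.43   69.46] rot [-3.1378  0.      1.0697] F [-0.3   0.12 -4.07] T [-0.009 -0.023  0.033] w24.8 q [ 0.55   0.711 -0.146  1.963  0.205  0.485 -0.245]
```

View pics/scene5.png

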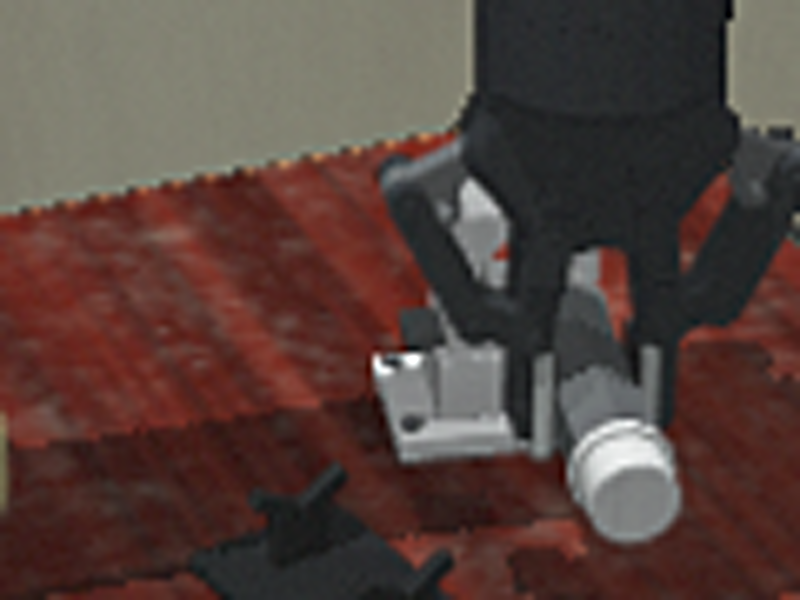

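View pics/top5.png

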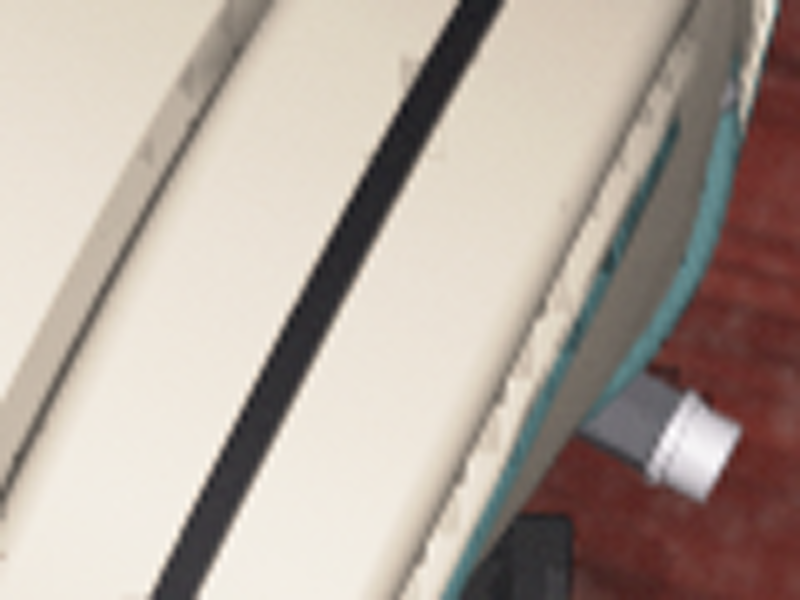

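The scene crop shows the gauge held level, with its no-go face centred near (633,497). Only the no-go plug shows in the top view, with its end edge from (745,425) to (706,502). I'll compare these with the arm's own pose to correct the cameras locally.

```bash
python3 - <<'E'
from h import *
s=cam("scene"); g=cam("top"); k=6.66667
S=lambda p:np.array([(p[0]+.5)/k-.5+200,(p[1]+.5)/k-.5+120])
T=lambda p:np.array([(p[0]+.5)/k-.5+190,(p[1]+.5)/k-.5+105])
y=1.0697;u=np.array([np.cos(y),np.sin(y),0]);ex=np.array([u[1],-u[0],0])
tcp=np.array([468.4,-259.9,68.5]); mid=tcp+[0,0,19]; tip=mid-66*u
print("scene pred tip",proj(s,tip),"seen",S((633,497)))
X=onz(s,S((633,497)),tip[2]); print("scene sees tip at",X,"true",tip, "du",(X-tip)@u,"dlat",(X-tip)@ex)
# full triangulation-free: top axis mid
A=onz(g,T((725.5,463.5)),tip[2]+12); print("top tip",A,"du",(A-tip)@u,"dlat",(A-tip)@ex)
B=onz(g,T((667,436)),mid[2]+12); print("top collar", "du",(B-tip)@u,"dlat",(B-tip)@ex)
cs=lambda p:((p[0]+.5)/8-.5+220,(p[1]+.5)/8-.5+130)
print("px of bore",cs((466,245)), "pred bore for lat 536,537,538", [proj(s,np.array([0,0,65])+u*111+ex*l) for l in(535,537,539)])
st()
E
```

```text
scene pred tip [294.51475428 195.02953148] seen [294.52495249 194.12496269]
scene sees tip at [ 438.89830555 -315.28224358   87.5       ] true [ 436.69443374 -317.78572422   87.5       ] du 3.2544059655113102 dlat 0.7302794654279046
top tip [ 431.80108461 -316.73580021   99.5       ] du -1.4298605081979994 dlat -4.796113538090055
top collar du 18.94999400873502 dlat -5.889144425244149
px of bore (277.8125, 160.1875) pred bore for lat 536,537,538 [array([277.19353225, 161.82259675]), array([278.04886798, 161.75601691]), array([278.90379726, 161.6894687 ])]
t6.27 pos [ 469.18 -259.78   70.77] rot [-3.1410e+00 -1.0000e-04  1.0692e+00] F [ 0.14  0.06 -3.44] T [ 0.021 -0.028 -0.006] w25.2 q [ 0.55   0.709 -0.146  1.963  0.205  0.484 -0.245]
```

The scene camera's columns agree with the arm's pose, which puts the bore at a lateral of about 536.5–537. I'll come down to bore height.

send_rows --increments '[{"rot": [0, 0, 0], "travel": [0, 0, 1.2], "jaw": 1}, {"rot": [0, 0, 0], "travel": [0, 0, 2.43], "jaw": 1}, {"rot": [0, 0, 0], "travel": [0, 0, 2.43], "jaw": 1}, {"rot": [0, 0, 0], "travel": [1, 0, 2.43], "jaw": 1}, {"rot": [0, 0, 0], "travel": [1.5, 0, 2.43], "jaw": 1}]'

```text
clock: 6.68
eef_pos: [478.1, -245.9, 47.1]
tool_rot: [3.14, -0.001, 1.068]
force: [-0.2, 1.5, -2.4]
width: 25.4
```

send_rows --increments '[{"rot": [0, 0, 0], "travel": [0, 0, 0], "jaw": 1}, {"rot": [0, 0, 0], "travel": [0, 0, 0], "jaw": 1}, {"rot": [0, 0, 0], "travel": [0, 0, 0], "jaw": 1}, {"rot": [0, 0, 0], "travel": [0, 0, 0], "jaw": 1}, {"rot": [0, 0, 0], "travel": [0, 0, 0], "jaw": 1}]'

```text
clock: 7.1
eef_pos: [476.8, -247.5, 46.2]
tool_rot: [3.141, 0.0, 1.067]
force: [-0.8, 1.6, -2.4]
width: 24.8
```

```bash
cat >> h.py <<'E'
def tl(yaw=1.068):
    s=st(); u=np.array([np.cos(yaw),np.sin(yaw),0]);ex=np.array([u[1],-u[0],0]); p=s["eef_pos"];F=s["force"]
    print("  u %.2f lat %.2f axis_z %.2f | Fu %.2f Flat %.2f Fz %.2f"%(p@u,p@ex,p[2]+19,F@u,F@ex,F[2])); return s
E
python3 - <<'E'
from h import *
tl()
s=cam("scene"); crop(s,"pics/scene6.png",220,120,320,195)
tl()
E
```

```text
t7.10 pos [ 476.79 -247.48   46.18] rot [3.1414e+00 3.0000e-04 1.0673e+00] F [-0.82  1.61 -2.43] T [-0.059  0.037 -0.028] w24.8 q [ 0.51   0.752 -0.127  1.971  0.209  0.431 -0.277]
  u 12.90 lat 537.04 axis_z 65.18 | Fu 1.02 Flat -1.49 Fz -2.43
pics/scene6.png scale 8.0
t7.15 pos [ 476.79 -247.44   46.12] rot [3.1415e+00 2.0000e-04 1.0673e+00] F [-0.25 -1.55 -3.63] T [ 0.015  0.    -0.011] w24.9 q [ 0.51   0.752 -0.127  1.971  0.209  0.431 -0.277]
  u 12.94 lat 537.02 axis_z 65.12 | Fu -1.48 Flat 0.52 Fz -3.63
```

View pics/scene6.png

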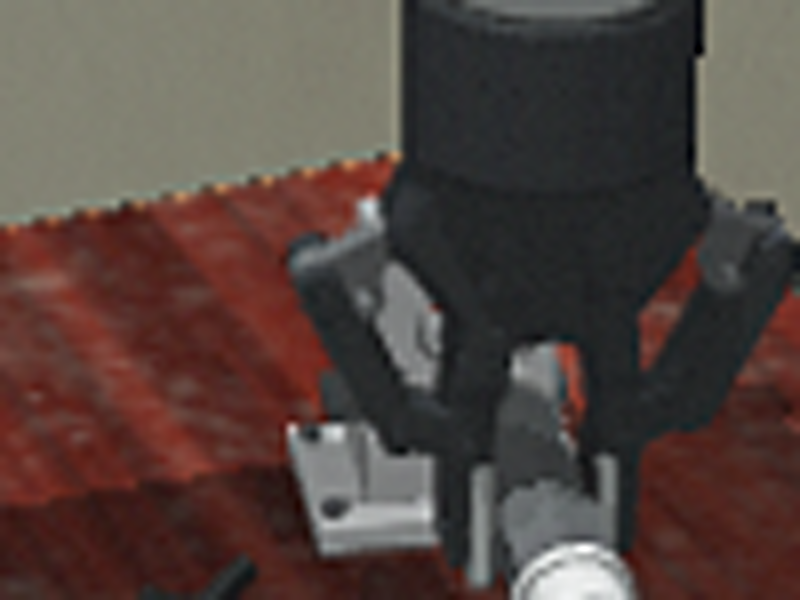

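send_rows --increments '[{"rot": [0, 0, 0], "travel": [0.4, 0, 0], "jaw": 1}, {"rot": [0, 0, 0], "travel": [0.8, 0, 0], "jaw": 1}, {"rot": [0, 0, 0], "travel": [1.2, 0, 0], "jaw": 1}, {"rot": [0, 0, 0], "travel": [1.5, 0, 0], "jaw": 1}, {"rot": [0, 0, 0], "travel": [1.7, 0, 0], "jaw": 1}]'

```text
clock: 7.57
eef_pos: [485.6, -231.4, 46.0]
tool_rot: [3.142, -0.0, 1.069]
force: [-0.3, -0.8, -3.3]
width: 25.1
```

```bash
python3 - <<'E'
from h import *
tl()
E
```

```text
t7.57 pos [ 485.57 -231.36   46.01] rot [ 3.1416e+00 -4.0000e-04  1.0687e+00] F [-0.33 -0.81 -3.35] T [0.036 0.018 0.023] w25.1 q [ 0.474  0.753 -0.124  1.969  0.202  0.432 -0.303]
  u 31.25 lat 536.96 axis_z 65.01 | Fu -0.87 Flat 0.10 Fz -3.35
```

send_rows --increments '[{"rot": [0, 0, 0], "travel": [0.05, 0, 0], "jaw": 1}, {"rot": [0, 0, 0], "travel": [0.1, 0, 0], "jaw": 1}, {"rot": [0, 0, 0], "travel": [0.15, 0, 0], "jaw": 1}, {"rot": [0, 0, 0], "travel": [0.2, 0, 0], "jaw": 1}, {"rot": [0, 0, 0], "travel": [0.2, 0, 0], "jaw": 1}]'

```text
clock: 7.98
eef_pos: [486.1, -230.5, 46.0]
tool_rot: [3.142, 0.0, 1.068]
force: [-0.5, 0.1, -3.2]
width: 24.8
```

```bash
python3 - <<'E'
from h import *
tl()
E
```

```text
t7.98 pos [ 486.06 -230.55   46.03] rot [3.1416 0.     1.0676] F [-0.52  0.08 -3.16] T [ 0.03   0.028 -0.033] w24.8 q [ 0.471  0.753 -0.123  1.969  0.201  0.432 -0.305]
  u 32.21 lat 537.00 axis_z 65.03 | Fu -0.18 Flat -0.49 Fz -3.16
```

send_rows --increments '[{"rot": [0, 0, 0], "travel": [0.05, 0, 0], "jaw": 1}, {"rot": [0, 0, 0], "travel": [0.1, 0, 0], "jaw": 1}, {"rot": [0, 0, 0], "travel": [0.15, 0, 0], "jaw": 1}, {"rot": [0, 0, 0], "travel": [0.2, 0, 0], "jaw": 1}, {"rot": [0, 0, 0], "travel": [0.2, 0, 0], "jaw": 1}]'

```text
clock: 8.4
eef_pos: [487.1, -228.6, 46.0]
tool_rot: [3.142, -0.0, 1.068]
force: [0.4, 0.4, -3.2]
width: 24.9
```

```bash
python3 - <<'E'
from h import *
tl()
E
```

```text
t8.40 pos [ 487.14 -228.58   46.03] rot [ 3.1415e+00 -1.0000e-04  1.0679e+00] F [ 0.38  0.43 -3.18] T [ 0.015 -0.027 -0.013] w24.9 q [ 0.467  0.753 -0.123  1.968  0.201  0.432 -0.308]
  u 34.45 lat 536.99 axis_z 65.03 | Fu 0.56 Flat 0.13 Fz -3.18
```

send_rows --increments '[{"rot": [0, 0, 0], "travel": [0.05, 0, 0], "jaw": 1}, {"rot": [0, 0, 0], "travel": [0.1, 0, 0], "jaw": 1}, {"rot": [0, 0, 0], "travel": [0.15, 0, 0], "jaw": 1}, {"rot": [0, 0, 0], "travel": [0.2, 0, 0], "jaw": 1}, {"rot": [0, 0, 0], "travel": [0.2, 0, 0], "jaw": 1}]'

```text
clock: 8.82
eef_pos: [488.1, -226.8, 46.0]
tool_rot: [3.142, -0.0, 1.068]
force: [-0.0, 0.1, -3.6]
width: 25.2
```

```bash
python3 - <<'E'
from h import *
tl()
E
```

```text
t8.82 pos [ 488.09 -226.83   46.01] rot [ 3.1416e+00 -1.0000e-04  1.0680e+00] F [-0.03  0.11 -3.63] T [ 0.024  0.027 -0.019] w25.2 q [ 0.463  0.753 -0.122  1.968  0.2    0.432 -0.311]
  u 36.45 lat 536.98 axis_z 65.01 | Fu 0.09 Flat -0.08 Fz -3.63
```

send_rows --increments '[{"rot": [0, 0, 0], "travel": [0.05, 0, 0], "jaw": 1}, {"rot": [0, 0, 0], "travel": [0.1, 0, 0], "jaw": 1}, {"rot": [0, 0, 0], "travel": [0.15, 0, 0], "jaw": 1}, {"rot": [0, 0, 0], "travel": [0.2, 0, 0], "jaw": 1}, {"rot": [0, 0, 0], "travel": [0.2, 0, 0], "jaw": 1}]'

```text
clock: 9.23
eef_pos: [489.1, -225.1, 46.0]
tool_rot: [3.141, -0.0, 1.068]
force: [-0.1, 0.6, -3.6]
width: 24.8
```

send_rows --increments '[{"rot": [0, 0, 0], "travel": [0.05, 0, 0], "jaw": 1}, {"rot": [0, 0, 0], "travel": [0.1, 0, 0], "jaw": 1}, {"rot": [0, 0, 0], "travel": [0.15, 0, 0], "jaw": 1}, {"rot": [0, 0, 0], "travel": [0.2, 0, 0], "jaw": 1}, {"rot": [0, 0, 0], "travel": [0.2, 0, 0], "jaw": 1}]'

```text
clock: 9.65
eef_pos: [490.1, -223.3, 46.0]
tool_rot: [3.142, -0.0, 1.068]
force: [-0.9, -0.1, -3.5]
width: 24.9
```

send_rows --increments '[{"rot": [0, 0, 0], "travel": [0.07, 0, 0], "jaw": 1}, {"rot": [0, 0, 0], "travel": [0.14, 0, 0], "jaw": 1}, {"rot": [0, 0, 0], "travel": [0.21, 0, 0], "jaw": 1}, {"rot": [0, 0, 0], "travel": [0.28, 0, 0], "jaw": 1}, {"rot": [0, 0, 0], "travel": [0.3, 0, 0], "jaw": 1}]'

```text
clock: 10.07
eef_pos: [491.5, -220.6, 46.0]
tool_rot: [3.141, -0.0, 1.068]
force: [0.6, -0.1, -3.4]
width: 25.5
```

```bash
python3 - <<'E'
from h import *
tl()
s=cam("scene"); crop(s,"pics/scene7.png",220,120,320,195)
E
```

```text
t10.07 pos [ 491.52 -220.65   46.04] rot [ 3.1415e+00 -2.0000e-04  1.0680e+00] F [ 0.65 -0.07 -3.44] T [ 0.007 -0.008 -0.001] w25.5 q [ 0.449  0.753 -0.12   1.966  0.197  0.433 -0.321]
  u 43.52 lat 537.02 axis_z 65.04 | Fu 0.25 Flat 0.60 Fz -3.44
pics/scene7.png scale 8.0
```

View pics/scene7.png

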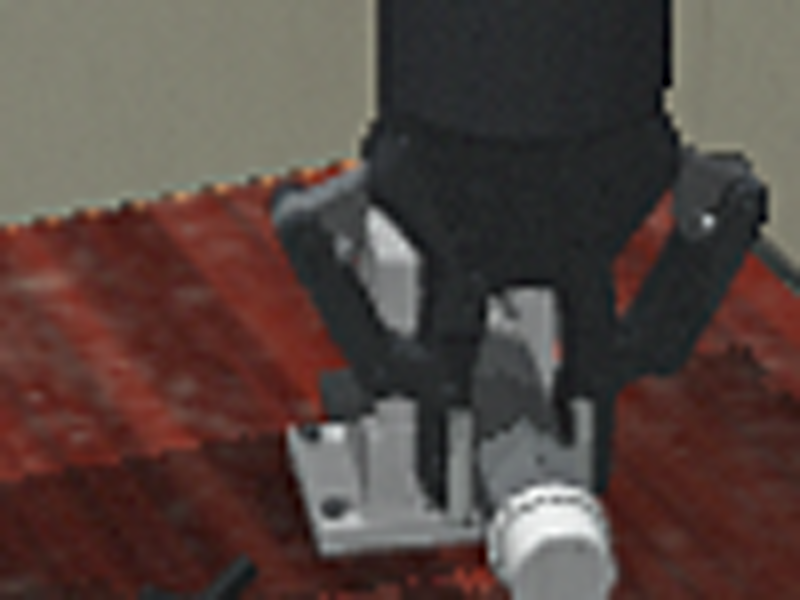

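The gauge lines up with the head and slides without force, with the head face visible behind the handle at (530,320). I'll keep going.

send_rows --increments '[{"rot": [0, 0, 0], "travel": [0.12, 0, 0], "jaw": 1}, {"rot": [0, 0, 0], "travel": [0.24, 0, 0], "jaw": 1}, {"rot": [0, 0, 0], "travel": [0.36, 0, 0], "jaw": 1}, {"rot": [0, 0, 0], "travel": [0.48, 0, 0], "jaw": 1}, {"rot": [0, 0, 0], "travel": [0.5, 0, 0], "jaw": 1}]'

```text
clock: 10.53
eef_pos: [494.0, -216.1, 46.0]
tool_rot: [3.142, -0.0, 1.068]
force: [0.4, 0.0, -3.5]
width: 25.2
```

```bash
python3 - <<'E'
from h import *
tl()
E
```

```text
t10.53 pos [ 494.02 -216.08   46.04] rot [ 3.1415e+00 -3.0000e-04  1.0682e+00] F [ 0.42  0.01 -3.49] T [0.017 0.006 0.035] w25.2 q [ 0.439  0.753 -0.119  1.965  0.195  0.434 -0.328]
  u 48.72 lat 537.00 axis_z 65.04 | Fu 0.21 Flat 0.36 Fz -3.49
```

send_rows --increments '[{"rot": [0, 0, 0], "travel": [0.1, 0, 0], "jaw": 1}, {"rot": [0, 0, 0], "travel": [0.2, 0, 0], "jaw": 1}, {"rot": [0, 0, 0], "travel": [0.3, 0, 0], "jaw": 1}, {"rot": [0, 0, 0], "travel": [0.4, 0, 0], "jaw": 1}, {"rot": [0, 0, 0], "travel": [0.4, 0, 0], "jaw": 1}]'

```text
clock: 10.95
eef_pos: [495.9, -212.7, 46.0]
tool_rot: [3.141, -0.0, 1.068]
force: [0.0, -0.2, -3.4]
width: 25.2
```

```bash
python3 - <<'E'
from h import *
tl()
E
```

```text
t10.95 pos [ 495.92 -212.65   46.03] rot [ 3.1415e+00 -2.0000e-04  1.0682e+00] F [ 0.05 -0.22 -3.41] T [-0.063 -0.    -0.028] w25.2 q [ 0.431  0.754 -0.118  1.964  0.193  0.434 -0.334]
  u 52.64 lat 537.02 axis_z 65.03 | Fu -0.17 Flat 0.15 Fz -3.41
```

send_rows --increments '[{"rot": [0, 0, 0], "travel": [0.08, 0, 0], "jaw": 1}, {"rot": [0, 0, 0], "travel": [0.16, 0, 0], "jaw": 1}, {"rot": [0, 0, 0], "travel": [0.24, 0, 0], "jaw": 1}, {"rot": [0, 0, 0], "travel": [0.32, 0, 0], "jaw": 1}, {"rot": [0, 0, 0], "travel": [0.4, 0, 0], "jaw": 1}]'

```text
clock: 11.37
eef_pos: [497.7, -209.4, 46.0]
tool_rot: [3.142, -0.0, 1.068]
force: [-1.1, 0.7, -3.3]
width: 24.8
```

send_rows --increments '[{"rot": [0, 0, 0], "travel": [0.05, 0, 0], "jaw": 1}, {"rot": [0, 0, 0], "travel": [0.1, 0, 0], "jaw": 1}, {"rot": [0, 0, 0], "travel": [0.15, 0, 0], "jaw": 1}, {"rot": [0, 0, 0], "travel": [0.2, 0, 0], "jaw": 1}, {"rot": [0, 0, 0], "travel": [0.2, 0, 0], "jaw": 1}]'

```text
clock: 11.78
eef_pos: [498.7, -207.6, 46.0]
tool_rot: [3.142, -0.0, 1.068]
force: [0.3, 1.0, -3.7]
width: 25.2
```

```bash
python3 - <<'E'
from h import *
tl()
E
```

```text
t11.78 pos [ 498.7  -207.55   46.02] rot [ 3.1416e+00 -1.0000e-04  1.0680e+00] F [ 0.34  0.98 -3.66] T [-0.013  0.04   0.011] w25.2 q [ 0.419  0.754 -0.117  1.963  0.191  0.435 -0.342]
  u 58.44 lat 536.99 axis_z 65.02 | Fu 1.02 Flat -0.18 Fz -3.66
```

send_rows --increments '[{"rot": [0, 0, 0], "travel": [0.03, 0, 0], "jaw": 1}, {"rot": [0, 0, 0], "travel": [0.06, 0, 0], "jaw": 1}, {"rot": [0, 0, 0], "travel": [0.09, 0, 0], "jaw": 1}, {"rot": [0, 0, 0], "travel": [0.12, 0, 0], "jaw": 1}, {"rot": [0, 0, 0], "travel": [0.12, 0, 0], "jaw": 1}]'

```text
clock: 12.2
eef_pos: [499.3, -206.6, 46.1]
tool_rot: [3.142, -0.0, 1.068]
force: [-0.1, 0.8, -2.7]
width: 25.0
```

```bash
python3 - <<'E'
from h import *
tl()
E
```

```text
t12.20 pos [ 499.25 -206.57   46.05] rot [ 3.1415e+00 -1.0000e-04  1.0678e+00] F [-0.06  0.81 -2.69] T [-0.023  0.042 -0.057] w25.0 q [ 0.417  0.754 -0.117  1.962  0.19   0.435 -0.344]
  u 59.58 lat 537.01 axis_z 65.05 | Fu 0.69 Flat -0.44 Fz -2.69
```

send_rows --increments '[{"rot": [0, 0, 0], "travel": [0.03, 0, 0], "jaw": 1}, {"rot": [0, 0, 0], "travel": [0.06, 0, 0], "jaw": 1}, {"rot": [0, 0, 0], "travel": [0.09, 0, 0], "jaw": 1}, {"rot": [0, 0, 0], "travel": [0.12, 0, 0], "jaw": 1}, {"rot": [0, 0, 0], "travel": [0.12, 0, 0], "jaw": 1}]'

```text
clock: 12.62
eef_pos: [499.9, -205.5, 46.0]
tool_rot: [3.142, -0.0, 1.068]
force: [-0.1, -0.5, -3.0]
width: 24.7
```

```bash
python3 - <<'E'
from h import *
tl()
E
```

```text
t12.62 pos [ 499.86 -205.52   46.04] rot [ 3.1415e+00 -1.0000e-04  1.0679e+00] F [-0.14 -0.52 -2.97] T [-0.018  0.001 -0.04 ] w24.7 q [ 0.414  0.754 -0.116  1.962  0.19   0.436 -0.346]
  u 60.79 lat 537.03 axis_z 65.04 | Fu -0.52 Flat 0.13 Fz -2.97
```

send_rows --increments '[{"rot": [0, 0, 0], "travel": [0.03, 0, 0], "jaw": 1}, {"rot": [0, 0, 0], "travel": [0.06, 0, 0], "jaw": 1}, {"rot": [0, 0, 0], "travel": [0.08, 0, 0], "jaw": 1}, {"rot": [0, 0, 0], "travel": [0.1, 0, 0], "jaw": 1}, {"rot": [0, 0, 0], "travel": [0.1, 0, 0], "jaw": 1}]'

```text
clock: 13.03
eef_pos: [500.3, -204.7, 46.0]
tool_rot: [3.142, -0.0, 1.068]
force: [-0.3, 0.8, -3.4]
width: 24.9
```

```bash
python3 - <<'E'
from h import *
tl()
E
```

```text
t13.03 pos [ 500.29 -204.68   46.02] rot [ 3.1416 -0.      1.0679] F [-0.27  0.81 -3.36] T [ 0.021  0.023 -0.005] w24.9 q [ 0.412  0.754 -0.116  1.962  0.189  0.436 -0.347]
  u 61.73 lat 537.00 axis_z 65.02 | Fu 0.57 Flat -0.63 Fz -3.36
```

send_rows --increments '[{"rot": [0, 0, 0], "travel": [0.03, 0, 0], "jaw": 1}, {"rot": [0, 0, 0], "travel": [0.06, 0, 0], "jaw": 1}, {"rot": [0, 0, 0], "travel": [0.08, 0, 0], "jaw": 1}, {"rot": [0, 0, 0], "travel": [0.1, 0, 0], "jaw": 1}, {"rot": [0, 0, 0], "travel": [0.1, 0, 0], "jaw": 1}]'

```text
clock: 13.45
eef_pos: [500.4, -204.4, 46.0]
tool_rot: [-3.141, 0.001, 1.067]
force: [-0.7, -1.5, -3.1]
width: 25.0
```

```bash
python3 - <<'E'
from h import *
tl()
E
```

```text
t13.45 pos [ 500.39 -204.42   46.03] rot [-3.1415e+00  8.0000e-04  1.0673e+00] F [-0.68 -1.48 -3.12] T [-0.492  0.236  0.053] w25.0 q [ 0.411  0.754 -0.115  1.961  0.189  0.436 -0.349]
  u 62.01 lat 536.97 axis_z 65.03 | Fu -1.63 Flat 0.12 Fz -3.12
```

send_rows --increments '[{"rot": [0, 0, 0], "travel": [0.03, 0, 0], "jaw": 1}, {"rot": [0, 0, 0], "travel": [0.06, 0, 0], "jaw": 1}, {"rot": [0, 0, 0], "travel": [0.08, 0, 0], "jaw": 1}, {"rot": [0, 0, 0], "travel": [0.1, 0, 0], "jaw": 1}, {"rot": [0, 0, 0], "travel": [0.1, 0, 0], "jaw": 1}]'

```text
clock: 13.87
eef_pos: [500.4, -204.4, 46.0]
tool_rot: [-3.141, 0.002, 1.067]
force: [-3.3, -4.4, -1.8]
width: 24.8
```

```bash
python3 - <<'E'
from h import *
tl()
E
```

```text
t13.87 pos [ 500.38 -204.39   46.04] rot [-3.1413e+00  1.8000e-03  1.0666e+00] F [-3.35 -4.42 -1.79] T [-0.995  0.425  0.063] w24.8 q [ 0.409  0.754 -0.114  1.961  0.189  0.437 -0.35 ]
  u 62.03 lat 536.94 axis_z 65.04 | Fu -5.49 Flat -0.80 Fz -1.79
```

The collar stopped dead at u=62.0 and the force is 5.5 N. I'll add a touch more and hold about a second, then draw it out.

send_rows --increments '[{"rot": [0, 0, 0], "travel": [0.01, 0, 0], "jaw": 1}, {"rot": [0, 0, 0], "travel": [0.01, 0, 0], "jaw": 1}, {"rot": [0, 0, 0], "travel": [0.01, 0, 0], "jaw": 1}, {"rot": [0, 0, 0], "travel": [0.01, 0, 0], "jaw": 1}, {"rot": [0, 0, 0], "travel": [0.01, 0, 0], "jaw": 1}]'

```text
clock: 14.28
eef_pos: [500.4, -204.4, 46.0]
tool_rot: [-3.141, 0.002, 1.067]
force: [-2.3, -5.9, -1.5]
width: 25.1
```

```bash
python3 - <<'E'
from h import *
tl()
E
```

```text
t14.28 pos [ 500.37 -204.38   46.02] rot [-3.1412e+00  1.9000e-03  1.0665e+00] F [-2.27 -5.87 -1.52] T [-1.044  0.488  0.08 ] w25.1 q [ 0.409  0.754 -0.114  1.961  0.189  0.437 -0.35 ]
  u 62.03 lat 536.93 axis_z 65.02 | Fu -6.24 Flat 0.84 Fz -1.52
```

send_rows --increments '[{"rot": [0, 0, 0], "travel": [0, 0, 0], "jaw": 1}, {"rot": [0, 0, 0], "travel": [0, 0, 0], "jaw": 1}, {"rot": [0, 0, 0], "travel": [0, 0, 0], "jaw": 1}, {"rot": [0, 0, 0], "travel": [0, 0, 0], "jaw": 1}, {"rot": [0, 0, 0], "travel": [0, 0, 0], "jaw": 1}]'

```text
clock: 14.7
eef_pos: [500.4, -204.4, 46.0]
tool_rot: [-3.141, 0.002, 1.067]
force: [-1.9, -4.6, -2.2]
width: 24.9
```

```bash
python3 - <<'E'
from h import *
tl()
s=cam("scene"); crop(s,"pics/scene8.png",220,110,320,185)
tl()
E
```

```text
t14.70 pos [ 500.4  -204.4    46.04] rot [-3.1413e+00  1.9000e-03  1.0665e+00] F [-1.95 -4.6  -2.16] T [-0.994  0.507  0.021] w24.9 q [ 0.409  0.754 -0.114  1.961  0.189  0.437 -0.35 ]
  u 62.03 lat 536.97 axis_z 65.04 | Fu -4.97 Flat 0.51 Fz -2.16
pics/scene8.png scale 8.0
t14.75 pos [ 500.38 -204.38   46.02] rot [-3.1412e+00  1.9000e-03  1.0665e+00] F [-2.53 -5.97 -2.44] T [-1.044  0.523  0.088] w24.9 q [ 0.409  0.754 -0.114  1.961  0.189  0.437 -0.35 ]
  u 62.04 lat 536.93 axis_z 65.02 | Fu -6.45 Flat 0.66 Fz -2.44
```

View pics/scene8.png

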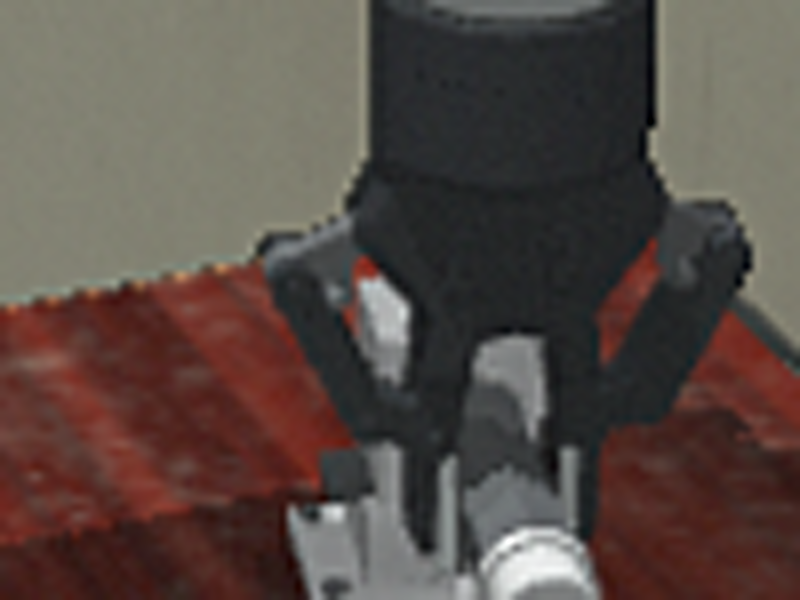

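The gauge is fully home with the collar against the head face, held at about 6 N for roughly a second. I'll withdraw it, lift, pass over the head, and come down beyond the far mouth.

send_rows --increments '[{"rot": [0, 0, 0], "travel": [-0.5, 0, 0], "jaw": 1}, {"rot": [0, 0, 0], "travel": [-1.4, 0, 0], "jaw": 1}, {"rot": [0, 0, 0], "travel": [-2.4, 0, 0], "jaw": 1}, {"rot": [0, 0, 0], "travel": [-3.4, 0, 0], "jaw": 1}, {"rot": [0, 0, 0], "travel": [-4.2, 0, 0], "jaw": 1}]'

```text
clock: 15.17
eef_pos: [480.1, -241.1, 46.0]
tool_rot: [-3.141, 0.0, 1.067]
force: [-0.9, -0.2, -3.5]
width: 24.7
```

send_rows --increments '[{"rot": [0, 0, 0], "travel": [0, 0, 0], "jaw": 1}, {"rot": [0, 0, 0], "travel": [0, 0, -1.5], "jaw": 1}, {"rot": [0, 0, 0], "travel": [0, 0, -4], "jaw": 1}, {"rot": [0, 0, 0], "travel": [0, 0, -6.5], "jaw": 1}, {"rot": [0, 0, 0], "travel": [0, 0, -8], "jaw": 1}]'

```text
clock: 15.58
eef_pos: [482.0, -239.8, 128.1]
tool_rot: [3.139, -0.001, 1.068]
force: [0.5, -0.1, -4.2]
width: 24.6
```

send_rows --increments '[{"rot": [0, 0, 0], "travel": [1, 0, 0], "jaw": 1}, {"rot": [0, 0, 0], "travel": [3, 0, 0], "jaw": 1}, {"rot": [0, 0, 0], "travel": [5.5, 0, 0], "jaw": 1}, {"rot": [0, 0, 0], "travel": [8, 0, 0], "jaw": 1}, {"rot": [0, 0, 0], "travel": [10.5, 0, 0], "jaw": 1}]'

```text
clock: 16.0
eef_pos: [531.7, -145.5, 124.9]
tool_rot: [-3.14, -0.0, 1.068]
force: [0.9, 0.0, -3.9]
width: 25.3
```

send_rows --increments '[{"rot": [0, 0, 0], "travel": [2.5, 0, 0], "jaw": 1}, {"rot": [0, 0, 0], "travel": [5, 0, 0], "jaw": 1}, {"rot": [0, 0, 0], "travel": [7.5, 0, 0], "jaw": 1}, {"rot": [0, 0, 0], "travel": [9.5, 0, 0], "jaw": 1}, {"rot": [0, 0, 0], "travel": [10.5, 0, 0], "jaw": 1}]'

```text
clock: 16.42
eef_pos: [583.2, -50.5, 124.8]
tool_rot: [-3.14, -0.003, 1.073]
force: [0.1, 0.5, -3.2]
width: 24.9
```

```bash
python3 - <<'E'
from h import *
tl()
E
```

```text
t16.42 pos [583.2  -50.51 124.79] rot [-3.1401e+00 -2.6000e-03  1.0725e+00] F [ 0.14  0.46 -3.18] T [ 0.021 -0.06  -0.093] w24.9 q [ 0.13   0.673 -0.141  1.798  0.135  0.68  -0.584]
  u 236.78 lat 535.36 axis_z 143.79 | Fu 0.47 Flat -0.09 Fz -3.18
```

send_rows --increments '[{"rot": [0, 0, 0], "travel": [0, 0, 0], "jaw": 1}, {"rot": [0, 0, 0], "travel": [0, 0, 0], "jaw": 1}, {"rot": [0, 0, 0], "travel": [0, 0, 1], "jaw": 1}, {"rot": [0, 0, 0], "travel": [0, 0, 2.5], "jaw": 1}, {"rot": [0, 0, 0], "travel": [0, 0, 4], "jaw": 1}]'

```text
clock: 16.83
eef_pos: [581.6, -58.1, 85.2]
tool_rot: [3.141, 0.001, 1.065]
force: [-0.0, -0.6, -3.6]
width: 24.7
```

send_rows --increments '[{"rot": [0, 0, 0], "travel": [0, 0, 1.5], "jaw": 1}, {"rot": [0, 0, 0], "travel": [0, 0, 3], "jaw": 1}, {"rot": [0, 0, 0], "travel": [0, 0, 4], "jaw": 1}, {"rot": [0, 0, 0], "travel": [0, 0, 4], "jaw": 1}, {"rot": [0, 0, 0], "travel": [0, 0, 4], "jaw": 1}]'

```text
clock: 17.25
eef_pos: [581.4, -56.8, 45.3]
tool_rot: [-3.14, 0.001, 1.066]
force: [0.8, 0.9, -3.0]
width: 25.2
```

send_rows --increments '[{"rot": [0, 0, 0], "travel": [0, 0, 0], "jaw": 1}, {"rot": [0, 0, 0], "travel": [0, 0, 0], "jaw": 1}, {"rot": [0, 0, 0], "travel": [0, 0, 0], "jaw": 1}, {"rot": [0, 0, 0], "travel": [0, 0, 0], "jaw": 1}, {"rot": [0, 0, 0], "travel": [0, 0, 0], "jaw": 1}]'

```text
clock: 17.67
eef_pos: [582.6, -55.7, 46.5]
tool_rot: [3.141, -0.0, 1.068]
force: [-0.4, -0.5, -3.3]
width: 24.9
```

```bash
python3 - <<'E'
from h import *
tl()
s=cam("scene"); crop(s,"pics/scene9.png",220,90,340,180)
g=cam("top"); crop(g,"pics/top9.png",170,75,290,165)
tl()
E
```

```text
t17.67 pos [582.55 -55.67  46.51] rot [ 3.1408e+00 -4.0000e-04  1.0679e+00] F [-0.42 -0.5  -3.26] T [ 0.048 -0.025 -0.02 ] w24.9 q [ 0.118  0.791 -0.112  1.838  0.161  0.52  -0.604]
  u 231.94 lat 537.28 axis_z 65.51 | Fu -0.64 Flat -0.13 Fz -3.26
pics/scene9.png scale 6.666666666666667
pics/top9.png scale 6.666666666666667
t17.77 pos [582.41 -55.66  46.31] rot [ 3.1412e+00 -2.0000e-04  1.0679e+00] F [-0.56  0.37 -3.76] T [ 0.009 -0.006  0.007] w24.8 q [ 0.118  0.792 -0.112  1.838  0.161  0.52  -0.604]
  u 231.88 lat 537.15 axis_z 65.31 | Fu 0.05 Flat -0.66 Fz -3.76
```

View pics/scene9.png

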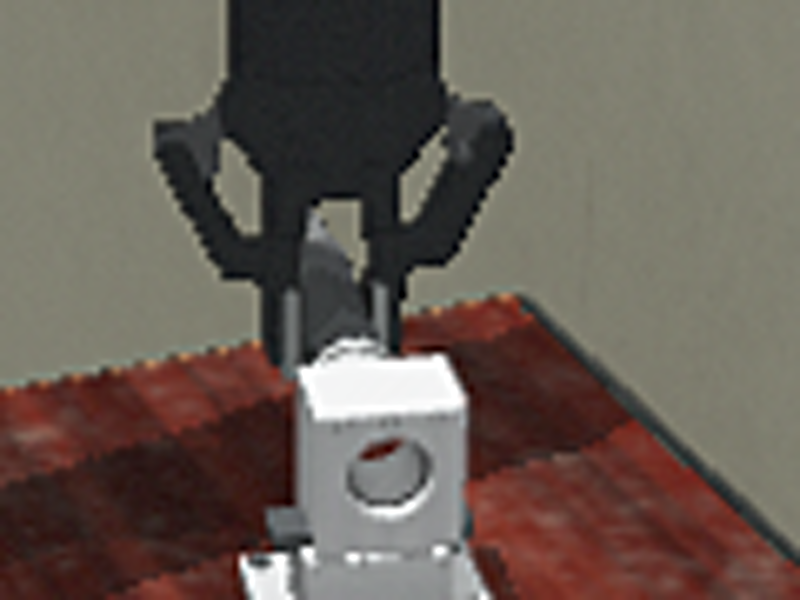

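View pics/top9.png

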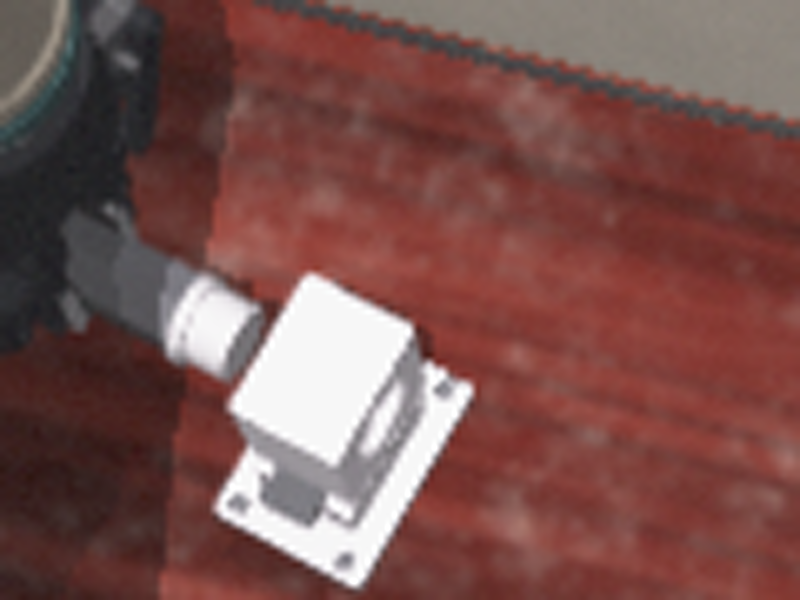

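The top view clearly shows the no-go plug, with its end near (245,340), lined up with the far face of the head. The bore mouth in the scene view is at (388,472). I'll advance toward −x of the tool.

send_rows --increments '[{"rot": [0, 0, 0], "travel": [-0.3, 0, 0], "jaw": 1}, {"rot": [0, 0, 0], "travel": [-0.6, 0, 0], "jaw": 1}, {"rot": [0, 0, 0], "travel": [-0.9, 0, 0], "jaw": 1}, {"rot": [0, 0, 0], "travel": [-1.1, 0, 0], "jaw": 1}, {"rot": [0, 0, 0], "travel": [-1.2, 0, 0], "jaw": 1}]'

```text
clock: 18.18
eef_pos: [576.1, -67.0, 46.0]
tool_rot: [-3.141, 0.0, 1.067]
force: [0.0, 0.8, -3.1]
width: 24.9
```

```bash
python3 - <<'E'
from h import *
tl()
E
```

```text
t18.18 pos [576.12 -66.99  45.98] rot [-3.1415e+00  5.0000e-04  1.0669e+00] F [ 0.05  0.85 -3.07] T [-0.024  0.053  0.035] w24.9 q [ 0.139  0.788 -0.113  1.852  0.165  0.511 -0.589]
  u 218.92 lat 537.10 axis_z 64.98 | Fu 0.77 Flat -0.37 Fz -3.07
```

send_rows --increments '[{"rot": [0, 0, 0], "travel": [-0.05, 0, 0], "jaw": 1}, {"rot": [0, 0, 0], "travel": [-0.1, 0, 0], "jaw": 1}, {"rot": [0, 0, 0], "travel": [-0.15, 0, 0], "jaw": 1}, {"rot": [0, 0, 0], "travel": [-0.2, 0, 0], "jaw": 1}, {"rot": [0, 0, 0], "travel": [-0.2, 0, 0], "jaw": 1}]'

```text
clock: 18.6
eef_pos: [575.5, -68.0, 46.0]
tool_rot: [-3.142, 0.0, 1.068]
force: [-0.0, -0.2, -3.9]
width: 25.2
```

```bash
python3 - <<'E'
from h import *
tl()
E
```

```text
t18.60 pos [575.48 -67.97  46.02] rot [-3.1416  0.      1.0678] F [-0.01 -0.17 -3.9 ] T [-0.014  0.025 -0.009] w25.2 q [ 0.141  0.787 -0.114  1.853  0.166  0.51  -0.587]
  u 217.76 lat 537.01 axis_z 65.02 | Fu -0.15 Flat 0.08 Fz -3.90
```

send_rows --increments '[{"rot": [0, 0, 0], "travel": [-0.04, 0, 0], "jaw": 1}, {"rot": [0, 0, 0], "travel": [-0.08, 0, 0], "jaw": 1}, {"rot": [0, 0, 0], "travel": [-0.12, 0, 0], "jaw": 1}, {"rot": [0, 0, 0], "travel": [-0.15, 0, 0], "jaw": 1}, {"rot": [0, 0, 0], "travel": [-0.15, 0, 0], "jaw": 1}]'

```text
clock: 19.02
eef_pos: [574.7, -69.4, 46.0]
tool_rot: [-3.142, 0.0, 1.068]
force: [-0.3, 0.4, -3.3]
width: 25.0
```

```bash
python3 - <<'E'
from h import *
tl()
E
```

```text
t19.02 pos [574.72 -69.39  46.  ] rot [-3.1416e+00  1.0000e-04  1.0676e+00] F [-0.33  0.36 -3.27] T [-0.016  0.035 -0.017] w25.0 q [ 0.144  0.787 -0.114  1.855  0.166  0.509 -0.585]
  u 216.14 lat 537.03 axis_z 65.00 | Fu 0.16 Flat -0.46 Fz -3.27
```

send_rows --increments '[{"rot": [0, 0, 0], "travel": [-0.03, 0, 0], "jaw": 1}, {"rot": [0, 0, 0], "travel": [-0.06, 0, 0], "jaw": 1}, {"rot": [0, 0, 0], "travel": [-0.09, 0, 0], "jaw": 1}, {"rot": [0, 0, 0], "travel": [-0.12, 0, 0], "jaw": 1}, {"rot": [0, 0, 0], "travel": [-0.12, 0, 0], "jaw": 1}]'

```text
clock: 19.43
eef_pos: [574.1, -70.4, 46.0]
tool_rot: [-3.142, 0.0, 1.068]
force: [0.2, 1.0, -3.6]
width: 24.8
```

```bash
python3 - <<'E'
from h import *
tl()
E
```

```text
t19.43 pos [574.15 -70.44  46.02] rot [-3.1416e+00  1.0000e-04  1.0676e+00] F [ 0.18  0.99 -3.62] T [ 0.023  0.062 -0.003] w24.8 q [ 0.146  0.787 -0.114  1.856  0.167  0.508 -0.584]
  u 214.94 lat 537.03 axis_z 65.02 | Fu 0.96 Flat -0.32 Fz -3.62
```

It is 3 mm past the face plane with no force, so it is in the recess. The floor should be near u=213.

send_rows --increments '[{"rot": [0, 0, 0], "travel": [-0.03, 0, 0], "jaw": 1}, {"rot": [0, 0, 0], "travel": [-0.06, 0, 0], "jaw": 1}, {"rot": [0, 0, 0], "travel": [-0.09, 0, 0], "jaw": 1}, {"rot": [0, 0, 0], "travel": [-0.12, 0, 0], "jaw": 1}, {"rot": [0, 0, 0], "travel": [-0.12, 0, 0], "jaw": 1}]'

```text
clock: 19.85
eef_pos: [573.6, -71.5, 46.0]
tool_rot: [3.142, 0.0, 1.068]
force: [-0.2, -0.7, -2.7]
width: 25.1
```

```bash
python3 - <<'E'
from h import *
tl()
E
```

```text
t19.85 pos [573.6  -71.49  46.02] rot [3.1416e+00 1.0000e-04 1.0676e+00] F [-0.25 -0.72 -2.75] T [-0.021 -0.003  0.038] w25.1 q [ 0.148  0.786 -0.114  1.857  0.167  0.507 -0.583]
  u 213.76 lat 537.06 axis_z 65.02 | Fu -0.75 Flat 0.13 Fz -2.75
```

send_rows --increments '[{"rot": [0, 0, 0], "travel": [-0.03, 0, 0], "jaw": 1}, {"rot": [0, 0, 0], "travel": [-0.06, 0, 0], "jaw": 1}, {"rot": [0, 0, 0], "travel": [-0.09, 0, 0], "jaw": 1}, {"rot": [0, 0, 0], "travel": [-0.1, 0, 0], "jaw": 1}, {"rot": [0, 0, 0], "travel": [-0.1, 0, 0], "jaw": 1}]'

```text
clock: 20.27
eef_pos: [573.2, -72.1, 46.0]
tool_rot: [3.142, -0.0, 1.068]
force: [0.1, 0.5, -3.4]
width: 24.8
```

```bash
python3 - <<'E'
from h import *
tl()
E
```

```text
t20.27 pos [573.22 -72.11  46.04] rot [ 3.1415e+00 -2.0000e-04  1.0679e+00] F [ 0.11  0.49 -3.38] T [ 0.076 -0.06  -0.01 ] w24.8 q [ 0.15   0.786 -0.115  1.858  0.167  0.506 -0.581]
  u 213.04 lat 537.02 axis_z 65.04 | Fu 0.48 Flat -0.14 Fz -3.38
```

send_rows --increments '[{"rot": [0, 0, 0], "travel": [-0.03, 0, 0], "jaw": 1}, {"rot": [0, 0, 0], "travel": [-0.06, 0, 0], "jaw": 1}, {"rot": [0, 0, 0], "travel": [-0.09, 0, 0], "jaw": 1}, {"rot": [0, 0, 0], "travel": [-0.12, 0, 0], "jaw": 1}, {"rot": [0, 0, 0], "travel": [-0.12, 0, 0], "jaw": 1}]'

```text
clock: 20.68
eef_pos: [573.2, -72.2, 46.1]
tool_rot: [3.141, -0.002, 1.069]
force: [2.2, 4.2, -3.9]
width: 24.9
```

```bash
python3 - <<'E'
from h import *
tl()
E
```

```text
t20.68 pos [573.19 -72.18  46.14] rot [ 3.1411e+00 -1.7000e-03  1.0685e+00] F [ 2.19  4.16 -3.86] T [ 0.868 -0.277  0.004] w24.9 q [ 0.151  0.785 -0.116  1.859  0.167  0.505 -0.58 ]
  u 212.96 lat 537.03 axis_z 65.14 | Fu 4.69 Flat -0.09 Fz -3.86
```

The no-go end is refused at the floor (u=212.96). I'll raise the push to about 6 N and hold for over a second.

send_rows --increments '[{"rot": [0, 0, 0], "travel": [-0.03, 0, 0], "jaw": 1}, {"rot": [0, 0, 0], "travel": [-0.03, 0, 0], "jaw": 1}, {"rot": [0, 0, 0], "travel": [-0.03, 0, 0], "jaw": 1}, {"rot": [0, 0, 0], "travel": [-0.03, 0, 0], "jaw": 1}, {"rot": [0, 0, 0], "travel": [-0.03, 0, 0], "jaw": 1}]'

```text
clock: 21.1
eef_pos: [573.2, -72.2, 46.2]
tool_rot: [3.141, -0.002, 1.069]
force: [2.9, 6.3, -4.0]
width: 25.1
```

```bash
python3 - <<'E'
from h import *
tl()
E
```

```text
t21.10 pos [573.2  -72.21  46.18] rot [ 3.1410e+00 -2.0000e-03  1.0686e+00] F [ 2.93  6.26 -4.01] T [ 1.023 -0.373 -0.016] w25.1 q [ 0.152  0.785 -0.116  1.86   0.167  0.505 -0.58 ]
  u 212.94 lat 537.06 axis_z 65.18 | Fu 6.90 Flat -0.45 Fz -4.01
```

send_rows --increments '[{"rot": [0, 0, 0], "travel": [0, 0, 0], "jaw": 1}, {"rot": [0, 0, 0], "travel": [0, 0, 0], "jaw": 1}, {"rot": [0, 0, 0], "travel": [0, 0, 0], "jaw": 1}, {"rot": [0, 0, 0], "travel": [0, 0, 0], "jaw": 1}, {"rot": [0, 0, 0], "travel": [0, 0, 0], "jaw": 1}]'

```text
clock: 21.52
eef_pos: [573.2, -72.2, 46.2]
tool_rot: [3.141, -0.002, 1.069]
force: [1.9, 5.1, -3.8]
width: 25.3
```

send_rows --increments '[{"rot": [0, 0, 0], "travel": [0, 0, 0], "jaw": 1}, {"rot": [0, 0, 0], "travel": [0, 0, 0], "jaw": 1}, {"rot": [0, 0, 0], "travel": [0, 0, 0], "jaw": 1}, {"rot": [0, 0, 0], "travel": [0, 0, 0], "jaw": 1}, {"rot": [0, 0, 0], "travel": [0, 0, 0], "jaw": 1}]'

```text
clock: 21.93
eef_pos: [573.2, -72.2, 46.2]
tool_rot: [3.141, -0.002, 1.069]
force: [1.6, 4.9, -3.5]
width: 25.0
```

send_rows --increments '[{"rot": [0, 0, 0], "travel": [0, 0, 0], "jaw": 1}, {"rot": [0, 0, 0], "travel": [0, 0, 0], "jaw": 1}, {"rot": [0, 0, 0], "travel": [0, 0, 0], "jaw": 1}, {"rot": [0, 0, 0], "travel": [0, 0, 0], "jaw": 1}, {"rot": [0, 0, 0], "travel": [0, 0, 0], "jaw": 1}]'

```text
clock: 22.35
eef_pos: [573.2, -72.2, 46.2]
tool_rot: [3.141, -0.002, 1.069]
force: [1.7, 4.1, -3.4]
width: 24.9
```

```bash
python3 - <<'E'
from h import *
tl()
g=cam("top"); crop(g,"pics/top10.png",170,75,290,165)
tl()
E
```

```text
t22.35 pos [573.16 -72.17  46.16] rot [ 3.1411e+00 -2.0000e-03  1.0687e+00] F [ 1.69  4.06 -3.39] T [ 0.986 -0.36  -0.04 ] w24.9 q [ 0.152  0.785 -0.116  1.86   0.167  0.505 -0.58 ]
  u 212.95 lat 537.00 axis_z 65.16 | Fu 4.37 Flat -0.47 Fz -3.39
pics/top10.png scale 6.666666666666667
t22.40 pos [573.16 -72.18  46.16] rot [ 3.1411e+00 -1.9000e-03  1.0687e+00] F [ 1.31  4.61 -3.57] T [ 1.078 -0.441  0.008] w25.1 q [ 0.151  0.785 -0.116  1.86   0.167  0.505 -0.58 ]
  u 212.95 lat 537.00 axis_z 65.16 | Fu 4.67 Flat -1.08 Fz -3.57
```

View pics/top10.png

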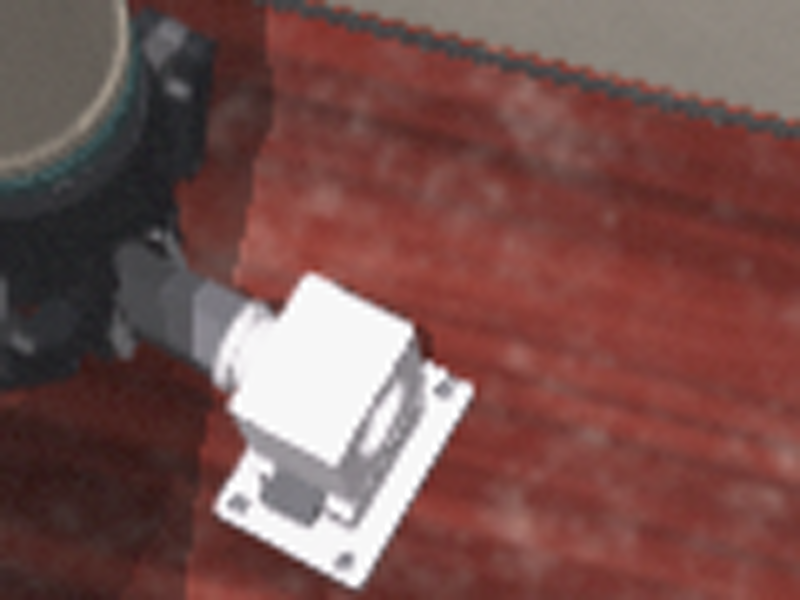

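The top view shows the no-go plug stopped in the recess, with its collar about 11 mm off the face near (245,345). The readings average about 5 N, so I'll add a little and hold again to be sure.

send_rows --increments '[{"rot": [0, 0, 0], "travel": [-0.02, 0, 0], "jaw": 1}, {"rot": [0, 0, 0], "travel": [-0.02, 0, 0], "jaw": 1}, {"rot": [0, 0, 0], "travel": [-0.02, 0, 0], "jaw": 1}, {"rot": [0, 0, 0], "travel": [-0.02, 0, 0], "jaw": 1}, {"rot": [0, 0, 0], "travel": [-0.02, 0, 0], "jaw": 1}]'

```text
clock: 22.82
eef_pos: [573.2, -72.2, 46.2]
tool_rot: [3.141, -0.002, 1.069]
force: [1.6, 4.8, -3.4]
width: 25.0
```

send_rows --increments '[{"rot": [0, 0, 0], "travel": [0, 0, 0], "jaw": 1}, {"rot": [0, 0, 0], "travel": [0, 0, 0], "jaw": 1}, {"rot": [0, 0, 0], "travel": [0, 0, 0], "jaw": 1}, {"rot": [0, 0, 0], "travel": [0, 0, 0], "jaw": 1}, {"rot": [0, 0, 0], "travel": [0, 0, 0], "jaw": 1}]'

```text
clock: 23.23
eef_pos: [573.2, -72.2, 46.2]
tool_rot: [3.141, -0.002, 1.069]
force: [2.5, 4.5, -2.7]
width: 24.9
```

send_rows --increments '[{"rot": [0, 0, 0], "travel": [0, 0, 0], "jaw": 1}, {"rot": [0, 0, 0], "travel": [0, 0, 0], "jaw": 1}, {"rot": [0, 0, 0], "travel": [0, 0, 0], "jaw": 1}, {"rot": [0, 0, 0], "travel": [0, 0, 0], "jaw": 1}, {"rot": [0, 0, 0], "travel": [0, 0, 0], "jaw": 1}]'

```text
clock: 23.65
eef_pos: [573.2, -72.2, 46.2]
tool_rot: [3.141, -0.002, 1.069]
force: [1.6, 4.6, -3.7]
width: 24.7
```

send_rows --increments '[{"rot": [0, 0, 0], "travel": [0, 0, 0], "jaw": 1}, {"rot": [0, 0, 0], "travel": [0, 0, 0], "jaw": 1}, {"rot": [0, 0, 0], "travel": [0, 0, 0], "jaw": 1}, {"rot": [0, 0, 0], "travel": [0, 0, 0], "jaw": 1}, {"rot": [0, 0, 0], "travel": [0, 0, 0], "jaw": 1}]'

```text
clock: 24.07
eef_pos: [573.2, -72.2, 46.2]
tool_rot: [3.141, -0.002, 1.069]
force: [2.7, 4.7, -3.0]
width: 25.0
```

```bash
python3 - <<'E'
from h import *
tl()
E
```

```text
t24.07 pos [573.16 -72.2   46.2 ] rot [ 3.1410e+00 -2.2000e-03  1.0688e+00] F [ 2.69  4.66 -3.02] T [ 1.123 -0.453 -0.028] w25.0 q [ 0.152  0.785 -0.116  1.86   0.167  0.505 -0.579]
  u 212.92 lat 537.01 axis_z 65.20 | Fu 5.38 Flat 0.11 Fz -3.02
```

send_rows --increments '[{"rot": [0, 0, 0], "travel": [-0.03, 0, 0], "jaw": 1}, {"rot": [0, 0, 0], "travel": [-0.03, 0, 0], "jaw": 1}, {"rot": [0, 0, 0], "travel": [-0.03, 0, 0], "jaw": 1}, {"rot": [0, 0, 0], "travel": [-0.03, 0, 0], "jaw": 1}, {"rot": [0, 0, 0], "travel": [-0.03, 0, 0], "jaw": 1}]'

```text
clock: 24.48
eef_pos: [573.1, -72.2, 46.2]
tool_rot: [3.141, -0.003, 1.069]
force: [2.9, 5.9, -4.0]
width: 25.2
```

send_rows --increments '[{"rot": [0, 0, 0], "travel": [0, 0, 0], "jaw": 1}, {"rot": [0, 0, 0], "travel": [0, 0, 0], "jaw": 1}, {"rot": [0, 0, 0], "travel": [0, 0, 0], "jaw": 1}, {"rot": [0, 0, 0], "travel": [0, 0, 0], "jaw": 1}, {"rot": [0, 0, 0], "travel": [0, 0, 0], "jaw": 1}]'

```text
clock: 24.9
eef_pos: [573.1, -72.1, 46.2]
tool_rot: [3.141, -0.003, 1.069]
force: [2.5, 5.6, -3.0]
width: 25.4
```

send_rows --increments '[{"rot": [0, 0, 0], "travel": [0, 0, 0], "jaw": 1}, {"rot": [0, 0, 0], "travel": [0, 0, 0], "jaw": 1}, {"rot": [0, 0, 0], "travel": [0, 0, 0], "jaw": 1}, {"rot": [0, 0, 0], "travel": [0, 0, 0], "jaw": 1}, {"rot": [0, 0, 0], "travel": [0, 0, 0], "jaw": 1}]'

```text
clock: 25.32
eef_pos: [573.2, -72.2, 46.2]
tool_rot: [3.141, -0.003, 1.069]
force: [2.6, 5.8, -2.7]
width: 25.1
```

send_rows --increments '[{"rot": [0, 0, 0], "travel": [0, 0, 0], "jaw": 1}, {"rot": [0, 0, 0], "travel": [0, 0, 0], "jaw": 1}, {"rot": [0, 0, 0], "travel": [0, 0, 0], "jaw": 1}, {"rot": [0, 0, 0], "travel": [0, 0, 0], "jaw": 1}, {"rot": [0, 0, 0], "travel": [0, 0, 0], "jaw": 1}]'

```text
clock: 25.73
eef_pos: [573.2, -72.2, 46.2]
tool_rot: [3.141, -0.003, 1.069]
force: [2.4, 5.7, -2.8]
width: 24.9
```

```bash
python3 - <<'E'
from h import *
tl()
E
```

```text
t25.73 pos [573.16 -72.18  46.21] rot [ 3.1409e+00 -2.6000e-03  1.0690e+00] F [ 2.41  5.74 -2.76] T [ 1.178 -0.475 -0.02 ] w24.9 q [ 0.152  0.785 -0.117  1.86   0.167  0.504 -0.579]
  u 212.95 lat 537.00 axis_z 65.21 | Fu 6.19 Flat -0.66 Fz -2.76
```

The push held at 6.2 N for about 1.6 s and the bore refused it. I'll back out, lift, and return over the head to above the stand.

send_rows --increments '[{"rot": [0, 0, 0], "travel": [0.3, 0, 0], "jaw": 1}, {"rot": [0, 0, 0], "travel": [0.8, 0, 0], "jaw": 1}, {"rot": [0, 0, 0], "travel": [1.4, 0, 0], "jaw": 1}, {"rot": [0, 0, 0], "travel": [2, 0, 0], "jaw": 1}, {"rot": [0, 0, 0], "travel": [2.4, 0, 0], "jaw": 1}]'

```text
clock: 26.15
eef_pos: [584.2, -52.3, 46.0]
tool_rot: [3.141, -0.0, 1.068]
force: [-0.5, 0.8, -3.0]
width: 25.0
```

send_rows --increments '[{"rot": [0, 0, 0], "travel": [0, 0, 0], "jaw": 1}, {"rot": [0, 0, 0], "travel": [0, 0, -2], "jaw": 1}, {"rot": [0, 0, 0], "travel": [0, 0, -4.5], "jaw": 1}, {"rot": [0, 0, 0], "travel": [0, 0, -7], "jaw": 1}, {"rot": [0, 0, 0], "travel": [0, 0, -8.5], "jaw": 1}]'

```text
clock: 26.57
eef_pos: [584.6, -53.3, 133.3]
tool_rot: [3.139, -0.001, 1.068]
force: [-0.2, -1.1, -3.4]
width: 25.1
```

send_rows --increments '[{"rot": [0, 0, 0], "travel": [-1, -0.3, 0], "jaw": 1}, {"rot": [0, 0, 0], "travel": [-3, -1, 0], "jaw": 1}, {"rot": [0, 0, 0], "travel": [-5.5, -1.8, 0], "jaw": 1}, {"rot": [0, 0, 0], "travel": [-8.5, -2.8, 0], "jaw": 1}, {"rot": [0, 0, 0], "travel": [-11, -3.8, 0], "jaw": 1}]'

```text
clock: 26.98
eef_pos: [494.2, -133.0, 129.8]
tool_rot: [-3.139, 0.002, 1.067]
force: [-0.9, -0.3, -3.1]
width: 24.3
```

send_rows --increments '[{"rot": [0, 0, 0], "travel": [-3, -1, 0], "jaw": 1}, {"rot": [0, 0, 0], "travel": [-6, -2, 0], "jaw": 1}, {"rot": [0, 0, 0], "travel": [-9, -3, 0], "jaw": 1}, {"rot": [0, 0, 0], "travel": [-11, -3.8, 0], "jaw": 1}, {"rot": [0, 0, 0], "travel": [-11, -3.8, 0], "jaw": 1}]'

```text
clock: 27.4
eef_pos: [403.9, -212.9, 129.9]
tool_rot: [-3.135, 0.004, 1.06]
force: [-0.1, 0.7, -4.3]
width: 24.9
```

send_rows --increments '[{"rot": [0, 0, -0.1], "travel": [0, 0, 0], "jaw": 1}, {"rot": [0, 0, -0.2], "travel": [0, 0, 0], "jaw": 1}, {"rot": [0, 0, -0.3], "travel": [0, 0, 0], "jaw": 1}, {"rot": [0, 0, -0.4], "travel": [0, 0, 0], "jaw": 1}, {"rot": [0, 0, -0.433], "travel": [0, 0, 0], "jaw": 1}]'

```text
clock: 27.82
eef_pos: [410.0, -209.0, 130.3]
tool_rot: [-3.14, -0.001, 1.504]
force: [0.6, -0.4, -2.9]
width: 25.1
```

send_rows --increments '[{"rot": [0, 0, 0], "travel": [0, 0, 0], "jaw": 1}, {"rot": [0, 0, 0], "travel": [0, 0, 0], "jaw": 1}, {"rot": [0, 0, 0], "travel": [0, 0, 0], "jaw": 1}, {"rot": [0, 0, 0], "travel": [0, 0, 0], "jaw": 1}, {"rot": [0, 0, 0], "travel": [0, 0, 0], "jaw": 1}]'

```text
clock: 28.23
eef_pos: [411.1, -209.0, 131.0]
tool_rot: [-3.142, 0.0, 1.5]
force: [0.7, 0.1, -3.8]
width: 24.8
```

```bash
python3 - <<'E'
from h import *
s=tl()
c=cam("scene"); crop(c,"pics/scene11.png",200,110,320,200)
R=Rn.from_euler('xyz',s["tool_rot"]).as_matrix()
print("tool delta to stand top",R.T@(np.array([409.2,-212.4,26])-s["eef_pos"]))
E
```

```text
t28.23 pos [ 411.1  -209.02  130.99] rot [-3.1415e+00  1.0000e-04  1.5002e+00] F [ 0.66  0.13 -3.8 ] T [ 0.045  0.034 -0.037] w24.8 q [ 0.614  0.541 -0.291  2.122  0.303  0.517  0.027]
  u 14.95 lat 460.94 axis_z 149.99 | Fu 0.43 Flat 0.51 Fz -3.80
pics/scene11.png scale 6.666666666666667
tool delta to stand top [ -3.49380033  -1.64500644 104.99080439]
```

View pics/scene11.png

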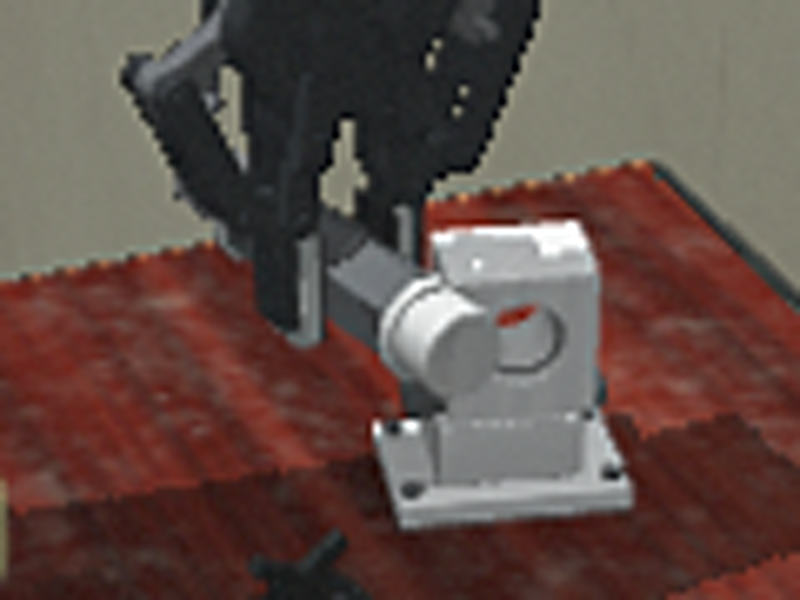

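send_rows --increments '[{"rot": [0, 0, 0], "travel": [-0.35, -0.17, 1.5], "jaw": 1}, {"rot": [0, 0, 0], "travel": [-0.35, -0.17, 4], "jaw": 1}, {"rot": [0, 0, 0], "travel": [-0.35, -0.17, 6], "jaw": 1}, {"rot": [0, 0, 0], "travel": [-0.35, -0.17, 7.5], "jaw": 1}, {"rot": [0, 0, 0], "travel": [-0.35, -0.17, 8.5], "jaw": 1}]'

```text
clock: 28.7
eef_pos: [408.7, -212.2, 44.6]
tool_rot: [-3.14, -0.0, 1.501]
force: [0.3, -0.2, -3.3]
width: 25.2
```

send_rows --increments '[{"rot": [0, 0, 0], "travel": [0, 0, 0], "jaw": 1}, {"rot": [0, 0, 0], "travel": [0, 0, 0], "jaw": 1}, {"rot": [0, 0, 0], "travel": [0, 0, 0.5], "jaw": 1}, {"rot": [0, 0, 0], "travel": [0, 0, 1], "jaw": 1}, {"rot": [0, 0, 0], "travel": [0, 0, 1], "jaw": 1}]'

```text
clock: 29.12
eef_pos: [409.2, -212.5, 35.8]
tool_rot: [3.141, 0.0, 1.501]
force: [0.3, -0.1, -3.5]
width: 25.1
```

```bash
python3 - <<'E'
from h import *
s=st()
c=cam("scene"); crop(c,"pics/scene12.png",200,130,320,220)
R=Rn.from_euler('xyz',s["tool_rot"]).as_matrix()
print("tool delta to stand",R.T@(np.array([409.2,-212.4,26])-s["eef_pos"]))
E
```

```text
t29.12 pos [ 409.22 -212.53   35.81] rot [3.1414 0.     1.5006] F [ 0.3  -0.13 -3.53] T [ 0.007  0.047 -0.026] w25.1 q [ 0.53   0.722 -0.164  2.177  0.414  0.271 -0.064]
pics/scene12.png scale 6.666666666666667
tool delta to stand [ 0.12904765 -0.02852708  9.81420211]
```

View pics/scene12.png

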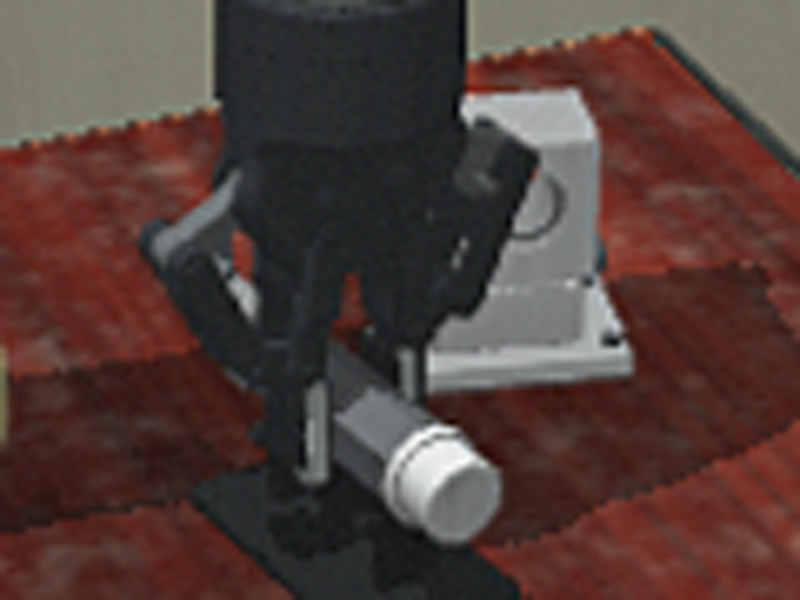

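The gauge hangs level over the stand, with its no-go face at (465,500) and its base near (350,530). I'll lower the last 9.8 mm and then look at the force.

send_rows --increments '[{"rot": [0, 0, 0], "travel": [0, 0, 0.3], "jaw": 1}, {"rot": [0, 0, 0], "travel": [0, 0, 0.6], "jaw": 1}, {"rot": [0, 0, 0], "travel": [0, 0, 0.8], "jaw": 1}, {"rot": [0, 0, 0], "travel": [0, 0, 0.95], "jaw": 1}, {"rot": [0, 0, 0], "travel": [0, 0, 0.95], "jaw": 1}]'

```text
clock: 29.58
eef_pos: [409.1, -212.4, 26.3]
tool_rot: [-3.141, -0.0, 1.501]
force: [-0.6, 0.1, -3.1]
width: 25.1
```

send_rows --increments '[{"rot": [0, 0, 0], "travel": [0, 0, 0.03], "jaw": 1}, {"rot": [0, 0, 0], "travel": [0, 0, 0.06], "jaw": 1}, {"rot": [0, 0, 0], "travel": [0, 0, 0.06], "jaw": 1}, {"rot": [0, 0, 0], "travel": [0, 0, 0.06], "jaw": 1}, {"rot": [0, 0, 0], "travel": [0, 0, 0.06], "jaw": 1}]'

```text
clock: 30.0
eef_pos: [409.2, -212.4, 26.2]
tool_rot: [3.141, 0.0, 1.501]
force: [-1.0, 0.7, 3.4]
width: 25.1
```

```bash
python3 - <<'E'
from h import *
st()
E
```

```text
t30.00 pos [ 409.17 -212.44   26.17] rot [3.1414e+00 1.0000e-04 1.5008e+00] F [-1.01  0.66  3.43] T [0.113 0.185 0.037] w25.1 q [ 0.528  0.743 -0.161  2.179  0.455  0.25  -0.104]
```

The gauge is seated, with Fz up about 7 N from free hang. I'll open the jaws and retreat straight up.

send_rows --increments '[{"rot": [0, 0, 0], "travel": [0, 0, 0], "jaw": -1}, {"rot": [0, 0, 0], "travel": [0, 0, 0], "jaw": -1}, {"rot": [0, 0, 0], "travel": [0, 0, 0], "jaw": -1}, {"rot": [0, 0, 0], "travel": [0, 0, 0], "jaw": -1}, {"rot": [0, 0, 0], "travel": [0, 0, 0], "jaw": -1}]'

```text
clock: 30.42
eef_pos: [409.3, -212.5, 25.9]
tool_rot: [3.141, 0.0, 1.501]
force: [0.0, -0.1, 0.0]
width: 83.2
```

send_rows --increments '[{"rot": [0, 0, 0], "travel": [0, 0, 0], "jaw": -1}, {"rot": [0, 0, 0], "travel": [0, 0, 0], "jaw": -1}, {"rot": [0, 0, 0], "travel": [0, 0, 0], "jaw": -1}, {"rot": [0, 0, 0], "travel": [0, 0, 0], "jaw": -1}, {"rot": [0, 0, 0], "travel": [0, 0, 0], "jaw": -1}]'

```text
clock: 30.83
eef_pos: [409.2, -212.4, 25.9]
tool_rot: [-3.142, -0.0, 1.501]
force: [0.5, 0.7, 0.0]
width: 85.5
```

```bash
python3 - <<'E'
from h import *
st()
c=cam("scene"); crop(c,"pics/scene13.png",200,130,320,220)
E
```

```text
t30.83 pos [ 409.16 -212.45   25.91] rot [-3.1416 -0.      1.5007] F [0.47 0.69 0.04] T [-0.026 -0.007 -0.009] w85.5 q [ 0.528  0.743 -0.161  2.179  0.455  0.25  -0.104]
pics/scene13.png scale 6.666666666666667
```

View pics/scene13.png

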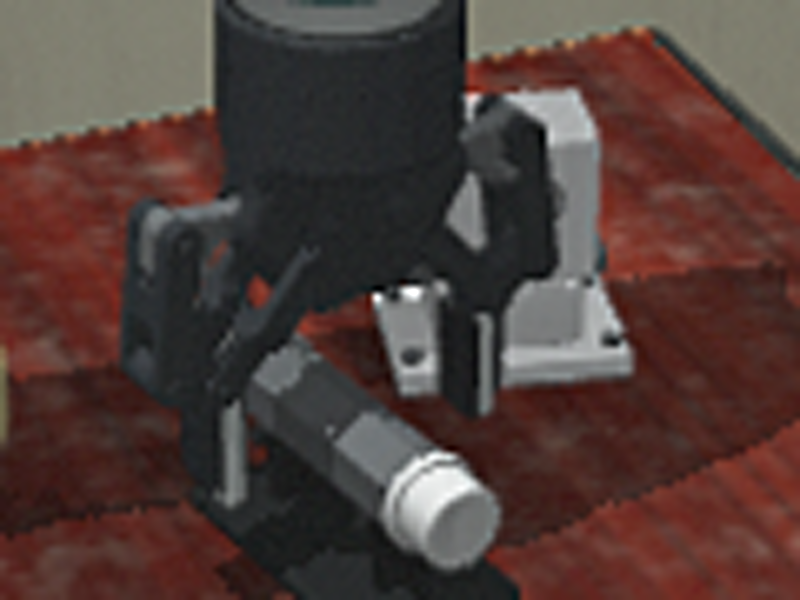

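The jaws are clear on both sides and the gauge lies in the stand, with its no-go face at (465,522). I'll move up and away, then look from the top.

send_rows --increments '[{"rot": [0, 0, 0], "travel": [0, 0, -1.5], "jaw": -1}, {"rot": [0, 0, 0], "travel": [0, 0, -4.5], "jaw": -1}, {"rot": [0, 0, 0], "travel": [0, 0, -8], "jaw": -1}, {"rot": [0, 0, 0], "travel": [0, 0, -11.5], "jaw": -1}, {"rot": [0, 0, 0], "travel": [0, 0, -15], "jaw": -1}]'

```text
clock: 31.3
eef_pos: [408.6, -212.1, 177.4]
tool_rot: [-3.141, -0.001, 1.501]
force: [0.4, -1.1, -0.1]
width: 85.7
```

send_rows --increments '[{"rot": [0, 0, 0], "travel": [-3, 0, -2], "jaw": -1}, {"rot": [0, 0, 0], "travel": [-6, 0, -4], "jaw": -1}, {"rot": [0, 0, 0], "travel": [-9, 0, -5], "jaw": -1}, {"rot": [0, 0, 0], "travel": [-12, 0, -5], "jaw": -1}, {"rot": [0, 0, 0], "travel": [-15, 0, -5], "jaw": -1}]'

```text
clock: 31.72
eef_pos: [398.5, -363.9, 227.1]
tool_rot: [3.14, 0.002, 1.5]
force: [1.0, 0.1, -0.2]
width: 85.6
```

send_rows --increments '[{"rot": [0, 0, 0], "travel": [-3, 0, 0], "jaw": -1}, {"rot": [0, 0, 0], "travel": [-6, 0, 0], "jaw": -1}, {"rot": [0, 0, 0], "travel": [-9, 0, 0], "jaw": -1}, {"rot": [0, 0, 0], "travel": [-11, 0, 0], "jaw": -1}, {"rot": [0, 0, 0], "travel": [-12, 0, 0], "jaw": -1}]'

```text
clock: 32.13
eef_pos: [388.6, -485.1, 225.3]
tool_rot: [-3.141, 0.001, 1.497]
force: [0.0, 0.0, -0.2]
width: 85.3
```

send_rows --increments '[{"rot": [0, 0, 0], "travel": [0, 0, 0], "jaw": -1}, {"rot": [0, 0, 0], "travel": [0, 0, 0], "jaw": -1}, {"rot": [0, 0, 0], "travel": [0, 0, 0], "jaw": -1}, {"rot": [0, 0, 0], "travel": [0, 0, 0], "jaw": -1}, {"rot": [0, 0, 0], "travel": [0, 0, 0], "jaw": -1}]'

```text
clock: 32.55
eef_pos: [390.9, -480.4, 226.2]
tool_rot: [3.141, -0.0, 1.503]
force: [0.2, 0.6, -0.8]
width: 85.6
```

```bash
python3 - <<'E'
from h import *
st()
g=cam("top"); crop(g,"pics/top14.png",180,100,360,235)
c=cam("scene"); crop(c,"pics/scene14.png",200,130,320,220)
E
```

```text
t32.55 pos [ 390.94 -480.38  226.24] rot [ 3.1414e+00 -3.0000e-04  1.5029e+00] F [ 0.22  0.65 -0.83] T [-0.044 -0.003 -0.003] w85.6 q [ 1.083  0.613 -0.395  1.606  0.27   0.977  0.533]
pics/top14.png scale 4.444444444444445
pics/scene14.png scale 6.666666666666667
```

View pics/top14.png

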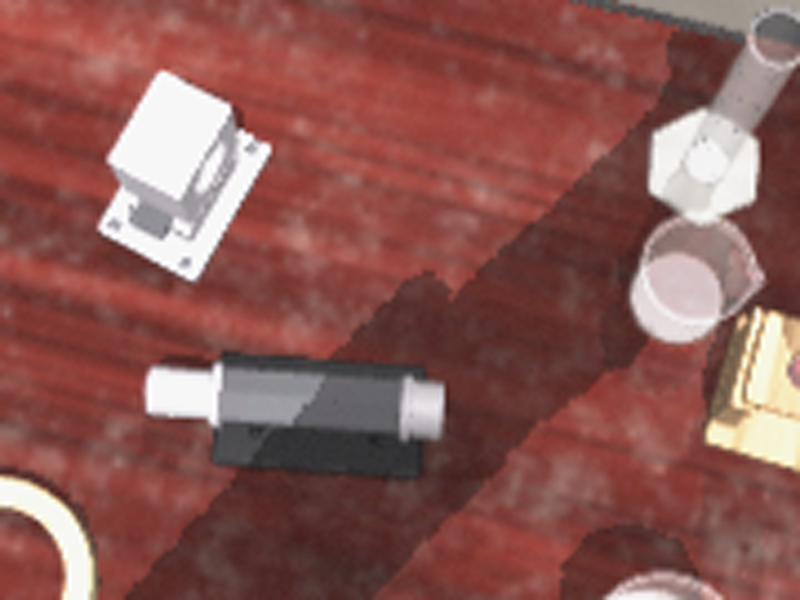

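View pics/scene14.png

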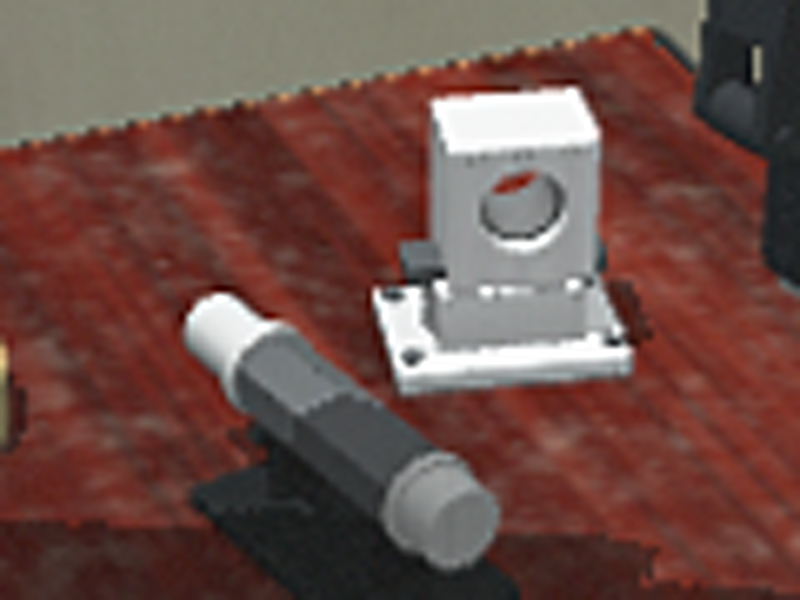

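The gauge lies level in both saddles where it was at the start (top crop (145..445, 395)). Both beakers are where they were, the small one at (690,280), and the arm is clear. I'll hand in.

```bash
python3 - <<'E'
from h import *
print(ctrl.finish_job())
E
```

```text
the job is handed in; nothing more can be done
None
```

The bore passed the check, and I've handed the job in with the gauge back in its stand.

- **Go end:** It slid in without any measurable resistance. The collar met the head face and stopped dead. I pressed there for about a second, with noisy readings of 5–6.5 N, and drew it out.
- **No-go end:** I entered it at the far mouth. It stopped on the recess floor at the depth predicted from the go stop (213.0 mm along the bore direction). The first push read 4.7–6.9 N, then settled near 5 N. I raised it in two small steps and held about 6 N for 1.6 s, and the bore refused it.
- **Forces:** No push read more than 7 N. The largest reading anywhere was about 15 N on the wrist (11.5 N sideways, 10 N up) as the jaws closed on the gauge in its stand. That reading is a resultant, right at your 15 N limit.
- **Return:** The gauge lies level in both saddles at its starting place, the jaws are open and the arm is well clear. The last pictures show the small beaker where it was. The large one was mostly out of the last view, but nothing came near it.

One disagreement: the two cameras differed from the arm's own measurements by 2–5 mm. I relied on the arm's position and the contact forces for the fits. The work took about 33 s.

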